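# Clamp a flat bar in the bevelling rest and prove the screw

### The job

Lay the loose flat bar in the sloped bevelling rest, flat on both saddles, against the lower stops and about centred, let go of it and swing the yellow clamp arm over it as far as it goes. Turn the T-handle clockwise until the screw bites and stands still under about 0.55 N m (12 to 13 N near the end of the handle), take your hand off, then lean on the handle the same way once more with about 10 N, long enough to see that the screw holds. Leave the bar clamped, not overtightened, and the other things where they are.

Things in the scene. Friction and masses are not known exactly. Their poses are not given: they have to be found in the camera images.
- bar_center (a point): The loose flat steel bar, grey, 38 x 270 x 8 mm, 0.45 to 0.66 kg, lying flat on the table to the right of the rest, in any direction. The point is its centre, 4 mm above its underside; x across the 38 mm width, y along the length, z up. Faces and ends are alike. Take it across its width.
- flat_bar: The same bar; origin at the centre of its underside, axes as above.
- rest: The bevelling rest: a dark grey fixed stand, 220 mm long, some 100 mm high without its clamp. Two saddles, 24 mm wide, centred 80 mm before and behind its middle, carry the bar at a 30 degree slope that faces left; the 130 mm between them is open, 40 mm or more deep for fingers (a tie rod crosses low down). Origin in the table plane under the seat, x to the right (uphill), y away from the robot.
- seat (a point): Where the bar's centre belongs: x points up the slope (to the right), y along the bar (away from the robot), z squarely out of the slope, 30 degrees from vertical to the left. The saddle faces lie at z = -4 mm. At each saddle's lower edge a stop, 6 mm high, has its face at x = -19 mm, where the bar's lower edge rests. When let go the bar just about stays, or creeps down to the stops.
- clamp_pivot (a point): Point on the swing axis of the yellow clamp arm, at the upper end of the near saddle: 46 mm up the slope and 80 mm nearer the robot than the seat, 30 mm above the saddle face. Axes as at the seat; the arm swings about z. The arm's top is 42 mm above the saddle face, the nut on the pivot 46 mm.
- clamp_arm (a joint): Swing of the arm, rad, growing clockwise seen from above the slope. From pivot to screw (46 mm) it points, in the seat's axes, along (-sin q, -cos q, 0): near -1 open, up the slope and towards the robot; 1.571 straight down the slope over the bar, at its stop. It stays where left; 0.08 N m swings it, so a light push on the T-handle near its hub swings the arm without turning the screw.
- screw_top (a point): Centre of the T-handle on the clamp screw, about 66 mm above the saddle face. z is the screw's axis, up out of the slope; y lies along the handle: a round bar 9 mm thick, 100 mm long, 13 mm balls at its ends (50 mm either side), through a hub 19 mm across that reaches 11 mm above and below it. The arm and its nut stay 12 mm or more below the handle.
- screw (a joint): Turn of the T-handle, rad, growing clockwise from above (tightening), 8 mm feed a turn; starts at 0 to 0.6; at 0 the handle lies in line with the arm. The pad starts 1.6 to 2.4 mm above a seated bar and bites 1.3 to 1.9 rad on; then torque rises 0.2 N m per rad. 0.35 N m turns it free; the pad presses 60 N at 0.43 N m, 160 N at 0.55; past 0.68 is overtight. It never backs off by itself.
- t_handle: The T-handle bar; origin and axes as at screw_top.
- pad: The pressure pad at the foot of the screw: a steel disc 20 mm across that does not turn; origin at the centre of its lower face, which meets the bar; z up along the screw's axis.
- t_joint: Bystander: a T-shaped weldment of two grey plates, 45 x 80 x 40 mm, left of the rest; leave it. Origin at the centre of its underside.
- tape_measure: Bystander: a yellow tape measure lying on its side, 66 x 99 x 38 mm, on the right; leave it. Origin at the centre of its underside.
- coupon: Bystander: a small grey plate with a weld bead along it, 50 x 100 x 8 mm, in front; leave it. Origin at the centre of its underside.

How it is judged:
On the way, in this order (a step that is already met when the one before it is completed fails the run):
1. the bar lies flat on both saddles, against the lower stops, and the hand has let go of it (x of bar_center in the frame of seat between -0.003 and 0.003 m and y of bar_center in the frame of seat between -0.025 and 0.025 m and z of bar_center in the frame of seat between -0.002 and 0.002 m and angle between the y axis of bar_center and the y axis of seat, either way round below 0.03 rad and angle between the z axis of bar_center and the z axis of seat, either way round below 0.03 rad and contact force between the fingers and flat_bar below 0.1 N), for 0.3 s.
2. the clamp arm is swung over the bar to its stop (value of joint clamp_arm above 1.5 rad), for 0.2 s.
3. the screw is tight on the bar and stands still with the hand still pressing on the T-handle (contact force between pad and flat_bar above 60 N and velocity of joint screw between -0.05 and 0.05 rad/s and value of joint clamp_arm above 1.5 rad and contact force between the fingers and t_handle above 5 N), for 0.3 s.
4. the hand is off the T-handle and the screw has not backed off (contact force between pad and flat_bar above 60 N and value of joint clamp_arm above 1.5 rad and contact force between the fingers and t_handle below 0.1 N), for 0.2 s.
5. the hand leans on the T-handle again with over 7 N and the screw does not turn (contact force between pad and flat_bar above 60 N and velocity of joint screw between -0.05 and 0.05 rad/s and value of joint clamp_arm above 1.5 rad and contact force between the fingers and t_handle above 7 N), for 0.3 s.
At the end, for the whole second after the job is handed in: the bar lies flat on both saddles within 3 mm of the lower stops, 25 mm of centred and 0.03 rad of square; the clamp arm is within 0.07 rad of its stop; the pad presses on the bar with over 60 N and the screw is still; hand off (all of step 4 and x of bar_center in the frame of seat between -0.003 and 0.003 m and y of bar_center in the frame of seat between -0.025 and 0.025 m and z of bar_center in the frame of seat between -0.002 and 0.002 m and angle between the y axis of bar_center and the y axis of seat, either way round below 0.03 rad and angle between the z axis of bar_center and the z axis of seat, either way round below 0.03 rad and velocity of joint screw between -0.05 and 0.05 rad/s and linear speed of flat_bar below 0.01 m/s); the robot touches nothing.
It fails at once if the screw is overtightened: the pad presses on the bar with over 260 N (contact force between pad and flat_bar above 260 N).
It fails at once if the T-shaped weldment, the tape measure or the small plate is moved by over 20 mm (distance of any of t_joint, tape_measure, coupon from where it was at the start of the episode above 0.02 m).
It also fails if it takes over 64 s, if anything falls off the work surface, if the arm or the gripper's body presses on something with over 40 N, if the wrist force passes 120 N, or if a joint passes its speed limit or range.

### The arm

A 7-joint arm with a two-finger parallel gripper is mounted at the origin on a cart in front of the work surface, level with it; the furniture and walls round the work are solid. World frame = base frame: x ahead of the robot, y to its left, z up, the work surface at z = 0. Lengths are in m, angles in rad, forces in N, time in s.
With the tool pointing down it reaches from about 0.4 to 0.75 m from the base axis. Payload 19.5 kg.
Tool frame: the origin (TCP) lies between the finger pads; the fingertips stand 17 mm ahead of it and the grasp point (between the pads) lies 2 mm behind it; z points along the fingers, y is the direction in which the jaws open and shut (so a half turn about z gives the same grasp; the last joint's range is limited). The gripper opens to 85 mm and grips with 20 to 120 N. Pads are 22 mm wide; open, the fingers measure 114 mm over their backs; the gripper's body (76 mm by 85 mm) begins 54 mm behind the grasp point. The pads swing forward as they close: fully open they stand 13 mm farther back than shut.
Start: joints at [1.068, 0.707, -0.028, 1.485, 0.022, 0.951, -0.075], TCP at [0.256, -0.515, 0.248] pointing down, gripper open.
Joint ranges: [-2.71, 2.71], [-0.32, 2.16], [-1.57, 1.52], [0, 2.45], [-1.46, 4.6], [0, 2.02], [-2.83, 2.83]. Speed limits (rad/s): [1.89, 1.89, 2.57, 2.57, 3.01, 3.01, 3.01].

### API

Orientations are given as a unit quaternion [x, y, z, w].
In Python, from bench import robot, get_image gives the robot as it stands. The module is installed in compiled form; this text tells all that it offers.
- The arm moves only by the tool servo_tool, never from a script. Its argument "steps" is a list of rows, each a list of 4 numbers: the shift along the tool's x, y, z in cm, then the turn about the tool's z in degrees. In form: [[dx, dy, dz, twist], ...]. A call has 1 to 20 rows; each row is the pose to reach, as a shift and turn from the pose measured when the call began, along the tool's axes at that moment; what a row does not reach only later rows make up. A row lasts 1/8 s, in which the tool goes at most 62.5 mm and 10.7 degrees, less where a joint would pass 70% of its speed; a pose out of reach is approached as far as the arm can. A call with a gripper value outside its range is refused whole. "gripper" is the opening, from -1 (shut) to 1 (fully open), set as the call begins (left out, the last holds). The fingers move at their own pace and stop on an object; "squeeze" is the grip in N (left out, the last holds). Time passes only in rows, so rows that repeat a pose let the fingers close. It gives the time, the measured TCP pose, the force and the opening at its end, in the units of the state.
- robot.get_state(): the state, without advancing time (a new reading comes with each control period).
- get_image(name): name is "scene" or "top" or "wrist"; returns a dict with "frame" (420x560x3 uint8, red, green, blue), "z_map" (420x560 float32, m along the optical axis (not along the pixel's ray), 0 where there is no reading), "fx", "fy", "cx", "cy" (pixels), "world_to_cam" (4x4, takes a point from world to camera coordinates); the wrist camera has in their place "hand_eye" (4x4, takes a point from camera to tool coordinates, whose origin is the TCP and whose axes are the flange's). Camera axes: x right, y down, z forward; pixel columns grow to the right and rows downward; lengths in m; the calibration is good to about 2 mm. A picture is of the moment at which its call begins: read the wrist's pose just before it.
- robot.finish_job(): hands the job in, once; it reports no verdict.
The state is a dict: "time": time; "joints": joint angles; "qd": joint speeds; "effort": joint torques, N m; "ee_pos": TCP position; "tool_rot": TCP orientation; "force": force on the tool from outside, world axes, zero at the start; "torque": the same for the moment, N m; "finger_gap": finger opening in m.
Only numpy, scipy, OpenCV 4.12 (cv2) and the standard library are available. Lean on these libraries where they do the work, as an engineer would, in place of code of your own. Each camera call takes 0.05 s, during which the arm holds its last target.

## Working session

There is one attempt and no reset: what is moved stays moved. The work goes in short steps, Python scripts to look and compute and a tool call to move; the robot and the scene stay as the last step left them, time stands still between calls to the robot, and variables do not carry over. Pictures are saved under pics/ and viewed, and the job is handed in when it is done.

Besides the shell and the picture viewer there is one more tool, called after "Emit:" as a command line: name --pt "numbers of a row" for each row, then --argument value for the rest. servo_tool: Moves the arm, as the interface text tells. Its arguments: {"type":"object","properties":{"steps":{"type":"array","items":{"type":"array","items":{"type":"number"}}},"gripper":{"type":"number"},"squeeze":{"type":"number"}},"required":["steps"]}

```bash
mkdir -p pics; cat > h.py <<'E'
import numpy as np, cv2
from bench import robot, get_image
from scipy.spatial.transform import Rotation as R
def T_tool():
    s=robot.get_state(); T=np.eye(4); T[:3,:3]=R.from_quat(s['tool_rot']).as_matrix(); T[:3,3]=s['ee_pos']; return T
def grab(n):
    T=T_tool(); im=get_image(n)
    im['c2w']=T@im['hand_eye'] if n=='wrist' else np.linalg.inv(im['world_to_cam'])
    return im
def pt(im,u,v,z=None):
    if z is None:
        w=im['z_map'][int(v)-1:int(v)+2,int(u)-1:int(u)+2]; w=w[w>0]; z=np.median(w) if len(w) else np.nan
    return (im['c2w']@np.array([(u-im['cx'])/im['fx']*z,(v-im['cy'])/im['fy']*z,z,1]))[:3]
def cloud(im):
    z=im['z_map']; v,u=np.mgrid[:z.shape[0],:z.shape[1]]
    P=np.stack([(u-im['cx'])/im['fx']*z,(v-im['cy'])/im['fy']*z,z,np.ones_like(z)],-1)@im['c2w'].T
    P=P[...,:3]; P[z<=0]=np.nan; return P
def save(im,name,crop=None,s=1):
    f=im['frame']
    if crop: f=f[crop[1]:crop[3],crop[0]:crop[2]]
    f=cv2.resize(f,None,fx=s,fy=s,interpolation=cv2.INTER_CUBIC)
    cv2.imwrite('pics/'+name,f[...,::-1])
E
python3 - <<'E'
from h import *
print(robot.get_state())
import pickle
for n in ['scene','top','wrist']:
    im=grab(n); save(im,n+'0.png'); pickle.dump(im,open(n+'0.pkl','wb')); print(n,im['fx'],im['c2w'].round(3).tolist())
E
```

```text
{'time': 0.0, 'joints': array([ 1.06827037,  0.70709152, -0.02761505,  1.48497506,  0.02202253,
        0.95088358, -0.07550265]), 'qd': array([-5.22586906e-05,  3.47787001e-04, -1.15878949e-03,  7.40883873e-04,
       -8.28272436e-04,  1.10721452e-03,  9.08098389e-04]), 'effort': array([ 1.83772856e-03, -8.83185554e+01,  1.23558775e+00, -2.36154485e+01,
        1.69496506e-02,  6.83440390e-03, -7.93773410e-06]), 'ee_pos': array([ 0.25558799, -0.51481556,  0.2478397 ]), 'tool_rot': array([ 9.73571039e-01,  2.28383788e-01, -1.45693078e-04, -5.06672652e-04]), 'force': array([-0.78866098, -0.09426001, -1.27704752]), 'torque': array([-0.0181869 ,  0.00746473,  0.00163792]), 'finger_gap': 0.08528478276926348}
scene 409.09791792816765 [[-0.792, -0.473, 0.386, 0.134], [-0.611, 0.611, -0.503, 0.404], [0.002, -0.634, -0.773, 0.784], [0.0, 0.0, 0.0, 1.0]]
top 395.91801633481225 [[-0.024, -0.997, 0.069, 0.437], [-1.0, 0.023, -0.016, -0.006], [0.014, -0.069, -0.997, 0.971], [0.0, 0.0, 0.0, 1.0]]
wrist 339.51348192267767 [[0.444, -0.851, -0.28, 0.326], [-0.896, -0.422, -0.137, -0.48], [-0.001, 0.312, -0.95, 0.372], [0.0, 0.0, 0.0, 1.0]]
```

View pics/scene0.png

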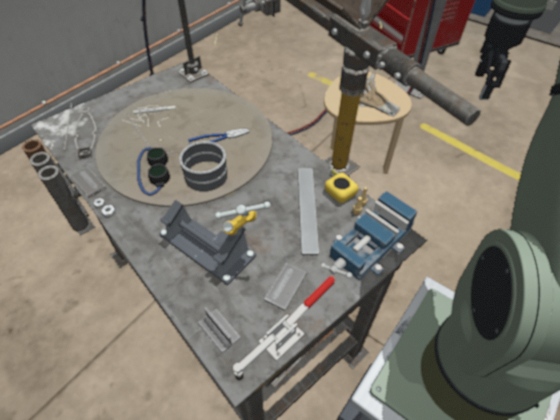

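View pics/top0.png

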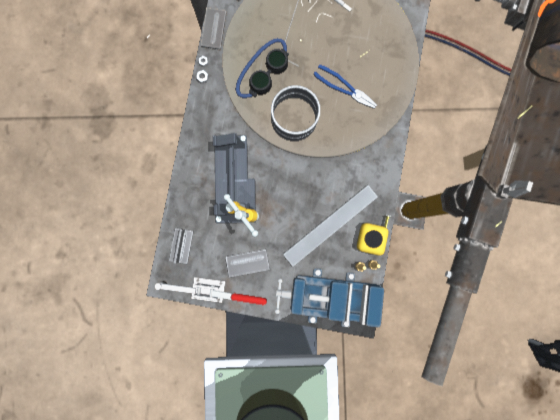

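View pics/wrist0.png

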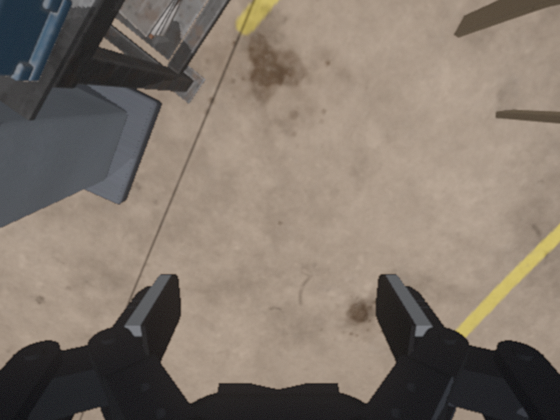

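The top view shows the rest at (232,180) with its yellow clamp at (240,212), the bar running from (288,258) to (373,192), the tape at (373,239), the coupon at (247,263) and the T-joint at (181,246). Next I'll measure the bar, the rest and the clamp from the depth data.

```bash
python3 - <<'E'
from h import *
import pickle
t=pickle.load(open('top0.pkl','rb')); s=pickle.load(open('scene0.pkl','rb'))
save(t,'topz.png',(200,120,400,270),4); save(s,'scz.png',(150,180,290,290),5)
P=cloud(t); v,u=np.mgrid[:420,:560]
# bar: z in 5..12mm near
m=(P[...,2]>.004)&(P[...,2]<.014)&(u>275)&(u<385)&(v>180)&(v<270)
mm=m.astype(np.uint8); n,l,st,c=cv2.connectedComponentsWithStats(mm)
i=1+np.argmax(st[1:,4]); B=P[l==i]; print(st[i],np.median(B[:,2]))
r=cv2.minAreaRect((B[:,:2]*1000).astype(np.float32)); print('bar rect mm',r, B[:,:2].mean(0))
print('table z', np.nanmedian(P[290:,:][0:1]), [P[y,x,2].round(4) for x,y in((300,180),(190,200),(270,290))])
# height map in rest
for y in range(130,232,6): print(y,[int(1000*P[y,x,2]) if P[y,x,2]==P[y,x,2] else None for x in range(206,272,4)])
E
```

```text
[ 283  186   95   81 1724] 0.008611963959605895
bar rect mm ((464.45330810546875, -155.39230346679688), (41.930076599121094, 272.654541015625), 37.694095611572266) [ 0.46274578 -0.15301751]
table z 0.07616482128012107 [np.float64(0.0001), np.float64(0.0017), np.float64(0.0002)]
130 [0, -2, -3, 3, -1, 0, 0, 1, 0, 0, -1, -2, 19, 16, 14, 21, 22]
136 [-3, 0, 72, 72, 77, 81, 87, 91, 10, 13, 8, 0, 0, 0, 17, 18, 19]
142 [1, 2, 71, 71, 77, 83, 86, 93, 73, 34, 11, 0, 1, 0, 2, 2, 17]
148 [0, 0, -1, 21, 18, 20, 39, 15, 17, 19, 6, -1, 0, 0, 0, 0, 3]
154 [1, 2, 0, 11, 10, 12, 39, 10, 10, 11, 7, 0, 0, 1, -1, 2, 4]
160 [0, 1, 0, 7, 11, 11, 36, 8, 11, 10, 10, 0, 1, 0, -2, 4, 3]
166 [-3, 0, 1, 13, 9, 11, 42, 8, 11, 12, 7, 0, -3, 0, 1, 1, 0]
172 [0, 2, 0, 6, 11, 13, 39, 11, 11, 11, 10, 0, 0, -1, 1, 2, 5]
178 [-1, 0, -5, 9, 12, 9, 41, 8, 8, 9, 11, -1, 0, 0, 0, 0, -1]
184 [-2, -1, 0, 10, 9, 11, 39, 32, 11, 10, 11, 12, 9, 1, -1, 0, -1]
190 [1, 0, 1, 12, 10, 11, 43, 38, 8, 8, 10, 12, 11, 1, -2, 3, 1]
196 [-1, -3, 0, 10, 9, 168, 43, 35, 13, 9, 10, 9, 7, 1, 0, -1, 1]
202 [-1, 2, 0, 6, 10, 10, 173, 135, 9, 11, 10, 9, 11, -1, 0, 1, -1]
208 [0, -2, 70, 68, 76, 138, 142, 175, 143, 149, 107, 72, 9, 1, 0, -1, 2]
214 [0, -2, 71, 70, 75, 78, 85, 90, 190, 189, 176, 162, 157, 138, 1, -2, 2]
220 [0, -2, -1, 15, 9, 8, 10, 8, 12, 187, 188, 161, 153, 0, 0, 2, 3]
226 [2, -1, 1, 1, 1, 0, 0, 1, -1, 0, 191, 194, 0, 1, 1, 2, 2]
```

View pics/topz.png

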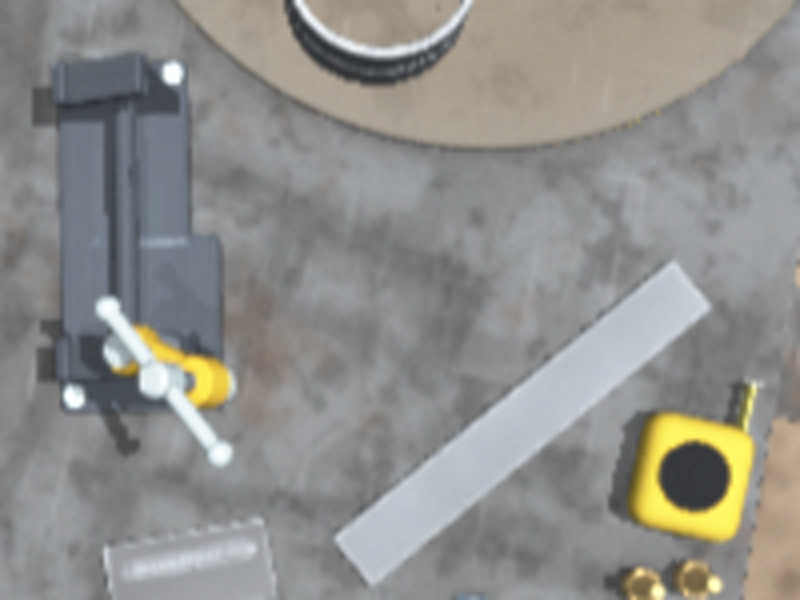

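View pics/scz.png

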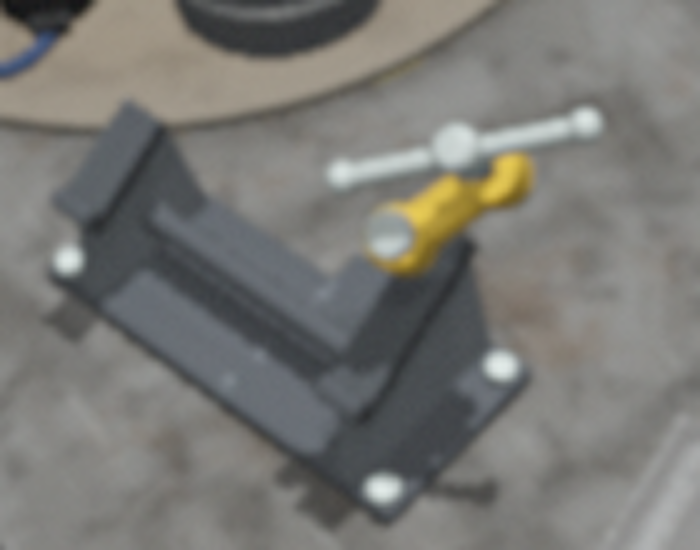

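```bash
python3 - <<'E'
from h import *
import pickle
t=pickle.load(open('top0.pkl','rb')); s=pickle.load(open('scene0.pkl','rb'))
P=cloud(t)
for (x,y) in [(405,210),(430,207),(455,205),(475,245),(440,340),(430,375),(455,290),(500,190),(520,100),(495,180),(325,310),(370,310),(340,295)]:
    print('top',x,y,pt(t,x,y).round(3))
for (x,y) in [(338,165),(345,120),(353,80),(355,50),(400,70),(460,105),(320,20),(500,40),(490,85)]:
    print('sc',x,y,pt(s,x,y).round(3))
# saddles
S=[]
for im in (t,s):
    C=cloud(im).reshape(-1,3); C=C[(C[:,0]>.4)&(C[:,0]<.75)&(C[:,1]>.02)&(C[:,1]<.2)&(C[:,2]>.06)&(C[:,2]<.1)]
    S.append(C)
    for lo,hi in((.4,.56),(.56,.75)):
        c=C[(C[:,0]>lo)&(C[:,0]<hi)]; print(len(c),c.min(0).round(3),c.max(0).round(3),c.mean(0).round(3))
E
```

```text
top 405 210 [ 0.497 -0.341  0.003]
top 430 207 [ 0.493 -0.343  0.15 ]
top 455 205 [ 0.487 -0.336  0.275]
top 475 245 [ 0.418 -0.322  0.363]
top 440 340 [ 0.275 -0.263  0.355]
top 430 375 [ 0.223 -0.245  0.356]
top 455 290 [ 0.349 -0.292  0.353]
top 500 190 [ 0.501 -0.359  0.376]
top 520 100 [ 0.637 -0.391  0.388]
top 495 180 [ 0.515 -0.346  0.386]
top 325 310 [ 0.265 -0.132  0.031]
top 370 310 [ 0.271 -0.225  0.08 ]
top 340 295 [ 0.304 -0.162  0.065]
sc 338 165 [ 0.494 -0.341 -0.011]
sc 345 120 [ 0.495 -0.341  0.142]
sc 353 80 [ 0.489 -0.335  0.261]
sc 355 50 [ 0.495 -0.333  0.331]
sc 400 70 [ 0.374 -0.291  0.351]
sc 460 105 [ 0.241 -0.25   0.355]
sc 320 20 [ 0.62  -0.388  0.337]
sc 500 40 [ 0.255 -0.476  0.372]
sc 490 85 [ 0.233 -0.444  0.295]
160 [0.491 0.035 0.06 ] [0.516 0.12  0.099] [0.502 0.1   0.075]
285 [0.651 0.06  0.061] [0.675 0.119 0.095] [0.662 0.09  0.079]
452 [0.493 0.038 0.06 ] [0.519 0.123 0.1  ] [0.503 0.087 0.079]
334 [0.653 0.062 0.06 ] [0.679 0.123 0.096] [0.663 0.093 0.078]
```

```bash
python3 - <<'E'
from h import *
import pickle
t=pickle.load(open('top0.pkl','rb'))
P=cloud(t).reshape(-1,3);P=P[~np.isnan(P[:,0])]
for a in np.arange(.1,.9,.1):
    row=[]
    for b in np.arange(-.6,.5,.1):
        m=(P[:,0]>a)&(P[:,0]<=a+.1)&(P[:,1]>b)&(P[:,1]<=b+.1)
        row.append(round(float(P[m,2].max()),2) if m.any() else None)
    print(round(a,1),row)
T=T_tool()
print(T.round(3), T[:3,:3].T@(np.array([.41,-.08,0])-np.array([.256,-.515,0])))
E
```

```text
0.1 [-0.7, -0.71, None, 0.0, 0.02, 0.21, 0.02, 0.02, -0.71, -0.71, -0.71]
0.2 [-0.71, 0.35, None, 0.36, 0.07, 0.07, 0.07, 0.05, 0.01, None, -0.72]
0.3 [-0.71, -0.71, 0.37, 0.37, 0.07, 0.07, 0.07, 0.05, 0.06, None, -0.71]
0.4 [-0.71, 0.42, 0.44, 0.35, 0.01, 0.01, 0.2, 0.08, 0.04, None, -0.71]
0.5 [None, 0.42, 0.44, 0.01, 0.01, 0.01, 0.18, 0.08, 0.01, None, -0.71]
0.6 [-0.7, 0.41, 0.48, 0.02, 0.09, 0.09, 0.09, 0.08, 0.01, None, -0.71]
0.7 [-0.71, 0.47, 0.48, 0.04, 0.36, 0.1, 0.05, 0.01, 0.0, -0.72, -0.71]
0.8 [None, 0.32, 0.02, 0.03, 0.03, 0.05, 0.05, 0.28, 0.28, -0.71, -0.71]
[[ 0.896  0.445 -0.     0.256]
 [ 0.445 -0.896  0.001 -0.515]
 [-0.    -0.001 -1.     0.248]
 [ 0.     0.     0.     1.   ]] [ 3.31362055e-01 -3.21154356e-01  2.59805627e-04]
```

Emit:
servo_tool --pt "0 0 -6 0" --pt "0 0 -12 0" --pt "0 0 -18 0" --pt "0 0 -24 0" --pt "0 0 -24 0"

```text
time: 0.78
ee_pos: [0.2559, -0.5155, 0.4914]
tool_rot: [0.974, 0.228, 0.001, 0.003]
force: [0.8, -0.4, -1.7]
finger_gap: 0.0855
```

Emit:
servo_tool --pt "5 -4.4 0 -5" --pt "10 -8.7 0 -13" --pt "15 -13 0 -22" --pt "20 -17.2 0 -31" --pt "25 -21.4 0 -40" --pt "30 -24.5 0 -49" --pt "35 -28 2 -58" --pt "40 -31.5 6 -67" --pt "44 -34 10 -76" --pt "47.5 -36.2 13 -85" --pt "47.5 -36.2 13 -94" --pt "47.5 -36.2 13 -101" --pt "47.5 -36.2 13 -101"

```text
time: 2.4
ee_pos: [0.5206, 0.0193, 0.3591]
tool_rot: [0.443, 0.896, -0.002, 0.002]
force: [-0.7, -1.4, 0.1]
finger_gap: 0.0855
```

```bash
python3 - <<'E'
from h import *
import pickle
im=grab('wrist'); save(im,'wrist1.png'); pickle.dump(im,open('wrist1.pkl','wb')); print(robot.get_state()['joints'].round(3), T_tool().round(3))
E
```

```text
[ 0.2    0.546 -0.554  1.465  0.301  1.215  0.255] [[-0.605  0.796  0.002  0.521]
 [ 0.796  0.605 -0.005  0.019]
 [-0.005 -0.001 -1.     0.359]
 [ 0.     0.     0.     1.   ]]
```

View pics/wrist1.png

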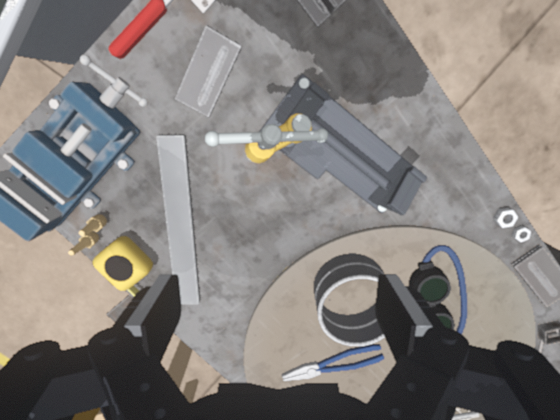

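The wrist view shows the whole bar, from (172,136) to (186,302), and the rest from (300,80) to (410,200), with the handle from (212,139) to (325,136).

```bash
python3 - <<'E'
from h import *
import pickle
im=pickle.load(open('wrist1.pkl','rb')); save(im,'w1z.png',(195,60,435,225),3.3)
P=cloud(im)
v,u=np.mgrid[:420,:560]
m=(P[...,2]>.0045)&(P[...,2]<.014)&(u>150)&(u<205)&(v>125)&(v<312)
n,l,st,c=cv2.connectedComponentsWithStats(m.astype(np.uint8)); i=1+np.argmax(st[1:,4]); B=P[l==i]
print('bar',cv2.minAreaRect((B[:,:2]*1000).astype(np.float32)),np.median(B,0))
for a,b in((158,137),(185,135),(173,302),(198,303)): print(pt(im,a,b,None).round(4))
# table offset
print('tab',[pt(im,a,b).round(4)[2] for a,b in((230,200),(140,180),(250,80),(260,230))])
C=P.reshape(-1,3); 
for lo,hi in((.47,.545),(.63,.70)):
    c=C[(C[:,0]>lo)&(C[:,0]<hi)&(C[:,1]>.02)&(C[:,1]<.16)&(C[:,2]>.06)&(C[:,2]<.105)]
    print(len(c)); 
    y=np.arange(.03,.13,.005)
    for a in y:
        k=c[(c[:,1]>a)&(c[:,1]<=a+.005)]
        if len(k)>3: print(round(a+.0025,4),len(k),'z',np.median(k[:,2]).round(4),'x',k[:,0].min().round(4),k[:,0].max().round(4))
E
```

```text
bar ((463.38671875, -154.4560546875), (38.38255310058594, 268.0185852050781), 37.600555419921875) [ 0.45045576 -0.13682543  0.00624945]
[ 0.3704 -0.0587  0.0075]
[ 0.3971 -0.0361 -0.0015]
[ 0.4847 -0.0056  0.3635]
[ 0.5605 -0.2538 -0.001 ]
tab [np.float64(-0.0023), np.float64(-0.002), np.float64(-0.0019), np.float64(-0.0017)]
799
0.0375 13 z 0.1004 x 0.5054 0.515
0.0425 23 z 0.1041 x 0.5053 0.5151
0.0475 25 z 0.1033 x 0.5073 0.5154
0.0525 8 z 0.1012 x 0.5119 0.5151
0.0675 4 z 0.0893 x 0.4916 0.492
0.0725 4 z 0.0882 x 0.4916 0.4923
0.0775 13 z 0.0854 x 0.4916 0.4946
0.0825 32 z 0.0824 x 0.4918 0.5152
0.0875 95 z 0.0802 x 0.4917 0.5156
0.0925 95 z 0.0772 x 0.4917 0.5155
0.0975 93 z 0.0742 x 0.4917 0.5155
0.1025 94 z 0.0712 x 0.4917 0.5154
0.1075 91 z 0.0683 x 0.4918 0.5154
0.1125 104 z 0.0695 x 0.4918 0.5157
0.1175 93 z 0.0695 x 0.4917 0.5158
0.1225 11 z 0.0674 x 0.4948 0.5143
1033
0.0575 9 z 0.0616 x 0.6573 0.669
0.0625 57 z 0.0815 x 0.6527 0.6754
0.0675 93 z 0.0892 x 0.6514 0.6744
0.0725 97 z 0.0879 x 0.6513 0.6752
0.0775 93 z 0.0854 x 0.6513 0.6756
0.0825 89 z 0.0823 x 0.6511 0.6758
0.0875 87 z 0.0794 x 0.6512 0.6748
0.0925 88 z 0.0768 x 0.651 0.6747
0.0975 84 z 0.0737 x 0.651 0.675
0.1025 86 z 0.0709 x 0.6511 0.6755
0.1075 82 z 0.068 x 0.6512 0.6748
0.1125 89 z 0.0694 x 0.6509 0.6749
0.1175 78 z 0.0692 x 0.6514 0.6751
```

View pics/w1z.png

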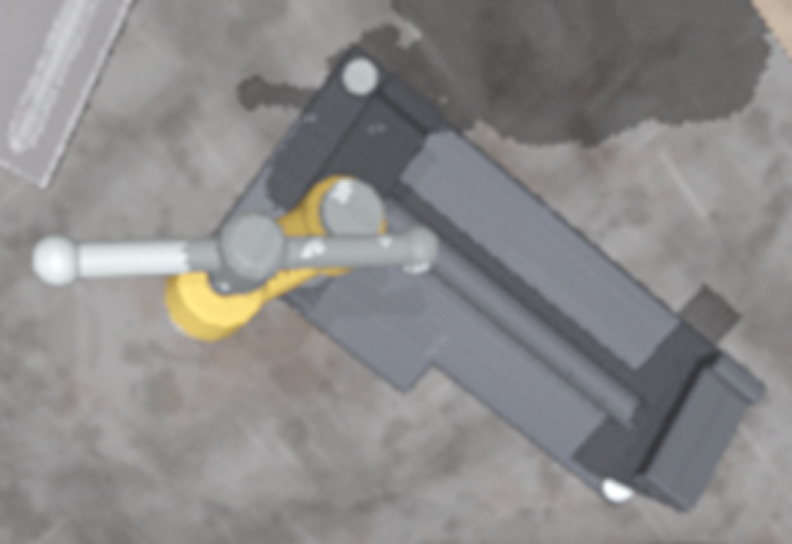

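```bash
python3 - <<'E'
from h import *
import pickle
im=pickle.load(open('wrist1.pkl','rb'));C=cloud(im).reshape(-1,3)
tp=pickle.load(open('top0.pkl','rb'));Ct=cloud(tp).reshape(-1,3); sc=pickle.load(open('scene0.pkl','rb'));Cs=cloud(sc).reshape(-1,3)
for nm,c0 in(('w',C),('t',Ct),('s',Cs)):
  for lo,hi in((.494,.514),(.654,.673)):
    c=c0[(c0[:,0]>lo)&(c0[:,0]<hi)&(c0[:,1]>.07)&(c0[:,1]<.13)&(c0[:,2]>.06)&(c0[:,2]<.105)]
    k=c[(c[:,1]>.085)&(c[:,1]<.105)]; A=np.polyfit(k[:,1]-.095,k[:,2],1); print(nm,lo,'slope',A.round(4))
    r=c[:,2]-np.polyval(A,c[:,1]-.095)
    print([(round(a*1000,1),int(1e4*np.median(r[(c[:,1]>a)&(c[:,1]<=a+.0015)]))/10) for a in np.arange(.1025,.126,.0015) if ((c[:,1]>a)&(c[:,1]<=a+.0015)).sum()>1])
# handle in wrist image: points z>.15
    
H=C[(C[:,0]>.4)&(C[:,0]<.6)&(C[:,1]>-.1)&(C[:,1]<.12)&(C[:,2]>.145)&(C[:,2]<.24)]
print(len(H))
for a,b in((212,139),(240,138),(270,135),(300,138),(325,136),(301,122)): print(a,b,pt(im,a,b).round(4))
E
```

```text
w 0.494 slope [-0.5867  0.0758]
[(np.float64(102.5), 0.3), (np.float64(104.0), -0.2), (np.float64(105.5), 0.1), (np.float64(107.0), 0.0), (np.float64(108.5), 0.0), (np.float64(110.0), 0.8), (np.float64(111.5), 3.7), (np.float64(113.0), 5.9), (np.float64(114.5), 6.9), (np.float64(116.0), 7.2), (np.float64(117.5), 7.3), (np.float64(119.0), 7.0), (np.float64(120.5), 6.2)]
w 0.654 slope [-0.5743  0.0755]
[(np.float64(102.5), 0.0), (np.float64(104.0), -0.1), (np.float64(105.5), -0.6), (np.float64(107.0), 0.1), (np.float64(108.5), -0.2), (np.float64(110.0), 1.2), (np.float64(111.5), 4.1), (np.float64(113.0), 6.1), (np.float64(114.5), 6.5), (np.float64(116.0), 6.8), (np.float64(117.5), 6.4), (np.float64(119.0), 6.1)]
t 0.494 slope [-0.4892  0.0781]
[(np.float64(102.5), -0.4), (np.float64(104.0), -0.5), (np.float64(107.0), -0.3), (np.float64(108.5), 0.9), (np.float64(110.0), -2.2), (np.float64(111.5), 1.4), (np.float64(113.0), 3.5), (np.float64(116.0), 6.1), (np.float64(117.5), 5.3), (np.float64(119.0), 3.8)]
t 0.654 slope [-0.5948  0.0779]
[(np.float64(102.5), -0.3), (np.float64(104.0), 1.0
[... 530 characters left out ...]
5.5), (np.float64(117.5), 6.9), (np.float64(119.0), 7.3), (np.float64(120.5), 7.7), (np.float64(122.0), 6.2)]
s 0.654 slope [-0.49    0.0779]
[(np.float64(102.5), -0.5), (np.float64(104.0), 1.9), (np.float64(105.5), -0.8), (np.float64(107.0), 0.4), (np.float64(108.5), 0.0), (np.float64(110.0), 0.0), (np.float64(111.5), -0.7), (np.float64(113.0), 2.3), (np.float64(114.5), 2.8), (np.float64(116.0), 5.4), (np.float64(117.5), 5.2), (np.float64(119.0), 6.8), (np.float64(120.5), 7.2), (np.float64(122.0), 5.7)]
1989
212 139 [0.4472 0.0242 0.1999]
240 138 [0.4648 0.0372 0.1902]
270 135 [0.4836 0.0544 0.1881]
300 138 [0.5073 0.0671 0.1724]
325 136 [0.5252 0.0821 0.1656]
301 122 [0.5025 0.0781 0.1375]
```

Emit:
servo_tool --pt "-3 -4 5 0" --pt "-6 -8 10 0" --pt "-9 -12 15 0" --pt "-10.2 -15 20 0" --pt "-10.2 -15 25 0" --pt "-10.2 -15 29 0" --pt "-10.2 -15 31 0" --pt "-10.2 -15 31 0" --gripper 0.25

```text
time: 3.45
ee_pos: [0.4629, -0.154, 0.0492]
tool_rot: [0.445, 0.895, -0.002, 0.001]
force: [0.1, -0.6, 1.2]
finger_gap: 0.0534
```

```bash
python3 - <<'E'
from h import *
im=grab('wrist'); save(im,'wrist2.png'); print(T_tool().round(4))
P=cloud(im); m=(P[...,2]>.0035)&(P[...,2]<.012)
P2=P[m]; 
n,l,st,c=cv2.connectedComponentsWithStats(m.astype(np.uint8)); i=1+np.argmax(st[1:,4]); B=P[l==i]; print(st[i],cv2.minAreaRect((B[:,:2]*1000).astype(np.float32)))
E
```

```text
[[-0.6037  0.7972  0.0014  0.4633]
 [ 0.7972  0.6037 -0.0048 -0.1542]
 [-0.0047 -0.0018 -1.      0.0502]
 [ 0.      0.      0.      1.    ]]
[  236     0    88   389 28553] ((454.6162109375, -142.5635986328125), (38.168174743652344, 213.4248504638672), 37.5451774597168)
```

View pics/wrist2.png

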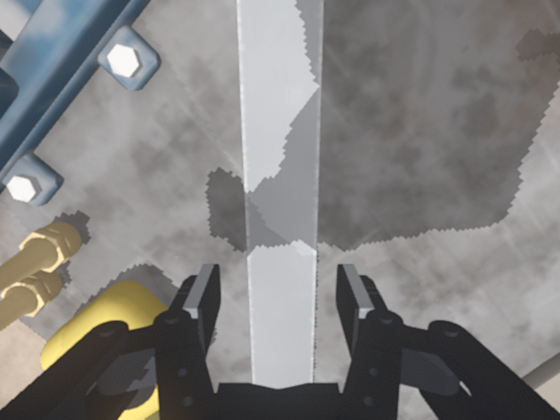

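```bash
python3 - <<'E'
from h import *
import pickle
T=T_tool()
for n in('wrist1','scene0','top0'):
    im=pickle.load(open(n+'.pkl','rb')); C=cloud(im).reshape(-1,3)
    c=C[(C[:,0]>.3)&(C[:,0]<.6)&(C[:,1]>-.3)&(C[:,1]<-.12)&(C[:,2]>.015)&(C[:,2]<.05)]
    L=(c-T[:3,3])@T[:3,:3]
    for a in np.arange(-.09,.10,.01):
        k=L[(L[:,0]>a)&(L[:,0]<a+.01)]
        if len(k): print(n,round(a,2),len(k),'ymax of neg',k[k[:,1]<0,1].max().round(3) if (k[:,1]<0).any() else None)
E
```

```text
wrist1 -0.09 110 ymax of neg -0.064
wrist1 -0.08 179 ymax of neg -0.052
wrist1 -0.07 285 ymax of neg -0.046
wrist1 -0.06 365 ymax of neg -0.046
wrist1 -0.05 358 ymax of neg -0.051
wrist1 -0.04 315 ymax of neg -0.059
wrist1 -0.03 270 ymax of neg -0.067
wrist1 -0.02 251 ymax of neg -0.075
wrist1 -0.01 7 ymax of neg -0.119
wrist1 -0.0 144 ymax of neg -0.111
wrist1 0.01 164 ymax of neg -0.111
wrist1 0.02 64 ymax of neg -0.151
wrist1 0.03 182 ymax of neg -0.12
wrist1 0.04 196 ymax of neg -0.119
wrist1 0.05 64 ymax of neg -0.12
wrist1 0.06 60 ymax of neg -0.11
wrist1 0.07 64 ymax of neg -0.101
wrist1 0.08 111 ymax of neg -0.09
wrist1 0.09 238 ymax of neg -0.065
scene0 -0.09 28 ymax of neg -0.065
scene0 -0.08 45 ymax of neg -0.052
scene0 -0.07 75 ymax of neg -0.042
scene0 -0.06 110 ymax of neg -0.041
scene0 -0.05 126 ymax of neg -0.047
scene0 -0.04 108 ymax of neg -0.055
scene0 -0.03 91 ymax of neg -0.062
scene0 -0.02 95 ymax of neg -0.069
scene0 -0.01 4 ymax of neg -0.112
scene0 -0.0 26 ymax of neg -0.107
scene0 0.01 50 ymax of neg -0.108
scene0 0.02 1 ymax of neg -0.149
scene0 0.03 41 ymax of neg -0.115
scene0 0.04 31 ymax of neg -0.116
scene0 0.08 22 ymax of neg -0.086
scene0 0.09 67 ymax of neg -0.067
top0 -0.09 57 ymax of neg -0.064
top0 -0.08 96 ymax of neg -0.053
top0 -0.07 124 ymax of neg -0.045
top0 -0.06 150 ymax of neg -0.046
top0 -0.05 140 ymax of neg -0.051
top0 -0.04 111 ymax of neg -0.058
top0 -0.03 91 ymax of neg -0.066
top0 -0.02 67 ymax of neg -0.075
top0 -0.01 5 ymax of neg -0.116
top0 -0.0 30 ymax of neg -0.111
top0 0.01 33 ymax of neg -0.113
top0 0.02 9 ymax of neg -0.152
top0 0.03 44 ymax of neg -0.119
top0 0.04 75 ymax of neg -0.119
top0 0.05 45 ymax of neg -0.121
top0 0.06 13 ymax of neg -0.11
top0 0.07 8 ymax of neg -0.102
top0 0.08 19 ymax of neg -0.091
top0 0.09 56 ymax of neg -0.064
```

Emit:
servo_tool --pt "0 0 2 0" --pt "0 0 2.9 0" --pt "0 0 3.1 0" --pt "0 0 3.1 0"

```text
time: 4.0
ee_pos: [0.4636, -0.1544, 0.0198]
tool_rot: [0.445, 0.895, -0.002, 0.002]
force: [-0.0, 0.7, -0.6]
finger_gap: 0.0535
```

Emit:
servo_tool --pt "0 0 0 0" --pt "0 0 0.2 0" --pt "0 0 0.4 0" --pt "0 0 0.4 0" --gripper 0.02

```text
time: 4.5
ee_pos: [0.4635, -0.1544, 0.0156]
tool_rot: [0.445, 0.895, -0.002, 0.002]
force: [0.1, -0.3, -0.7]
finger_gap: 0.0438
```

```bash
python3 - <<'E'
from h import *
im=grab('wrist'); save(im,'wrist3.png',(160,200,400,420),3.3)
im=grab('scene'); save(im,'sc3.png',(230,120,390,260),4)
E
```

```text
(no output)
```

View pics/wrist3.png

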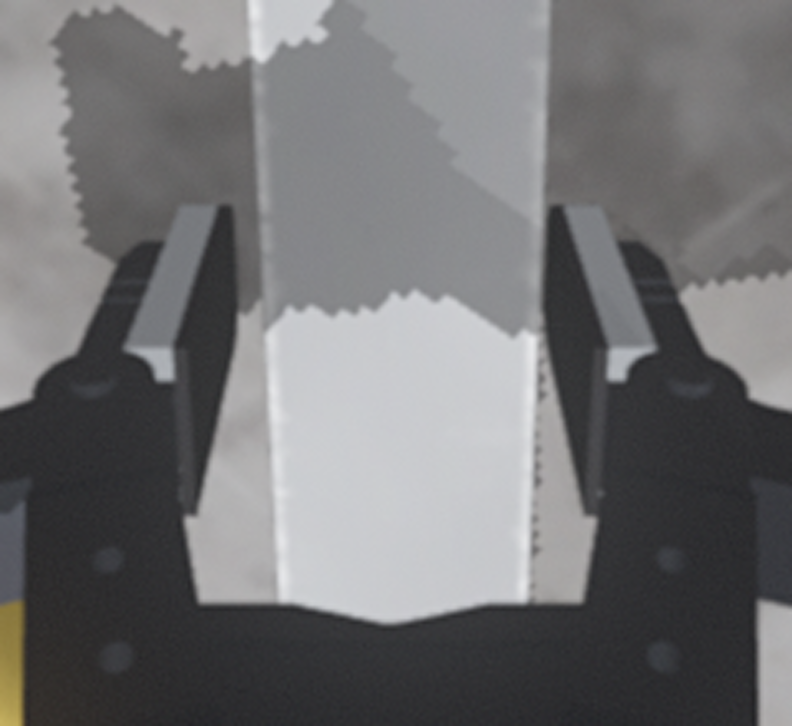

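View pics/sc3.png

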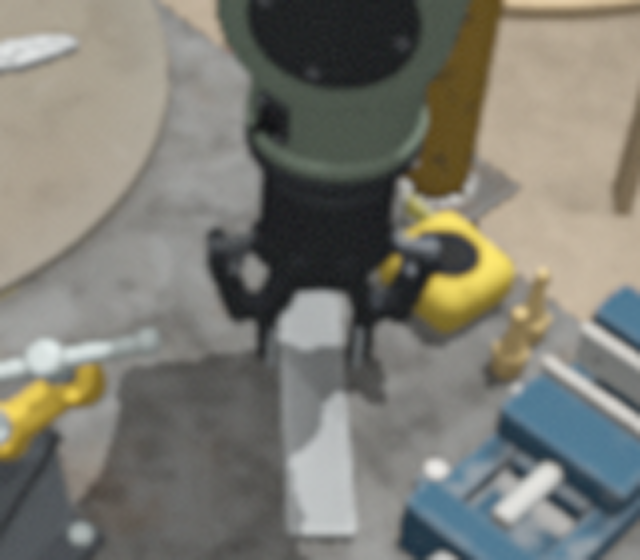

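Emit:
servo_tool --pt "0 0 0.15 0" --pt "0 0 0.25 0" --pt "0 0 0.25 0"

```text
time: 4.97
ee_pos: [0.4637, -0.1544, 0.0148]
tool_rot: [0.445, 0.895, -0.002, 0.003]
force: [-8.5, 3.7, 48.3]
finger_gap: 0.0436
```

Emit:
servo_tool --pt "0 0 -0.15 0" --pt "0 0 -0.15 0"

```text
time: 5.22
ee_pos: [0.4638, -0.1545, 0.0164]
tool_rot: [0.445, 0.895, -0.002, 0.003]
force: [-0.2, 0.6, -0.2]
finger_gap: 0.0437
```

Emit:
servo_tool --pt "0 0 0 0" --pt "0 0 0 0" --pt "0 0 0 0" --pt "0 0 0 0" --gripper -0.4 --squeeze 60

```text
time: 5.72
ee_pos: [0.464, -0.1543, 0.0167]
tool_rot: [0.445, 0.896, -0.002, 0.003]
force: [-0.9, 1.9, 14.5]
finger_gap: 0.0359
```

Emit:
servo_tool --pt "0 0 -4 0" --pt "0 0 -10 0" --pt "0 0 -16 0" --pt "3 5 -21 -6" --pt "5.5 9.5 -23.3 -14" --pt "8 14 -23.3 -23" --pt "10.5 18.5 -23.3 -32" --pt "13.5 23.5 -23.3 -41" --pt "15.5 27 -23.3 -49" --pt "16 28 -23.3 -52.8" --pt "16 28 -23.3 -52.8"

```text
time: 7.1
ee_pos: [0.5893, 0.1441, 0.2474]
tool_rot: [0.0, 1.0, -0.003, 0.001]
force: [-0.0, -0.8, -6.7]
finger_gap: 0.036
```

```bash
python3 - <<'E'
from h import *
s=robot.get_state(); print(s['joints'].round(3),T_tool().round(4),s['force'].round(2),s['torque'].round(3))
im=grab('wrist'); save(im,'wrist4.png'); im=grab('scene'); save(im,'sc4.png')
E
```

```text
[ 0.037  0.838 -0.753  1.349  0.589  1.181  0.798] [[-1.000e+00  4.000e-04  2.200e-03  5.893e-01]
 [ 4.000e-04  1.000e+00 -6.000e-03  1.441e-01]
 [-2.200e-03 -6.000e-03 -1.000e+00  2.474e-01]
 [ 0.000e+00  0.000e+00  0.000e+00  1.000e+00]] [-0.04 -0.83 -6.66] [0.007 0.058 0.018]
```

View pics/wrist4.png

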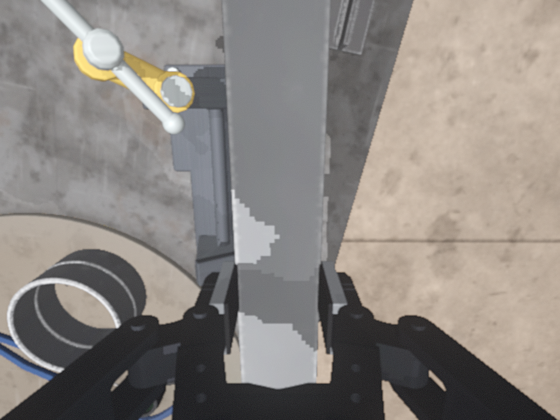

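View pics/sc4.png

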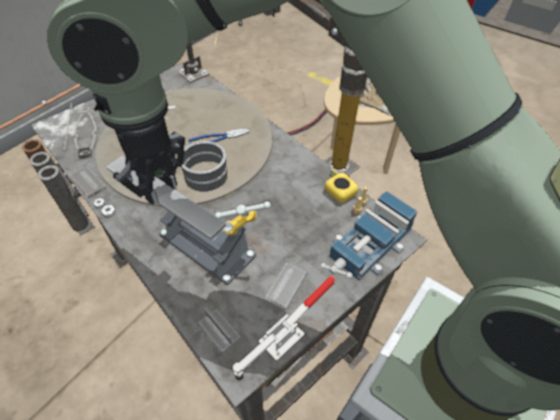

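Emit:
servo_tool --pt "0 0 4 0" --pt "0 -0.1 5.2 0" --pt "0 -1.5 7.7 0" --pt "0 -3 10.3 0" --pt "0 -4.3 12.5 0" --pt "0 -5.0 13.4 0" --pt "0 -5.0 13.4 0"

```text
time: 8.07
ee_pos: [0.5898, 0.0914, 0.1147]
tool_rot: [0.002, 1.0, -0.003, 0.002]
force: [0.2, 0.4, -6.3]
finger_gap: 0.036
```

```bash
python3 - <<'E'
from h import *
s=robot.get_state(); print(T_tool().round(4)[:3,3],s['force'].round(2),s['torque'].round(3))
im=grab('wrist'); save(im,'wrist5.png'); im=grab('scene'); save(im,'sc5.png',(110,110,290,290),4)
E
```

```text
[0.5898 0.0914 0.1147] [ 0.15  0.36 -6.34] [ 0.022  0.016 -0.036]
```

View pics/wrist5.png

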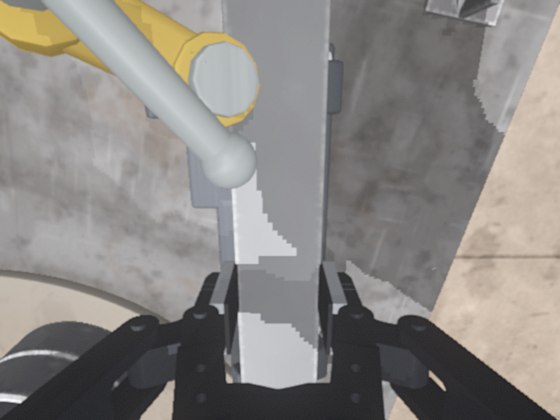

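View pics/sc5.png

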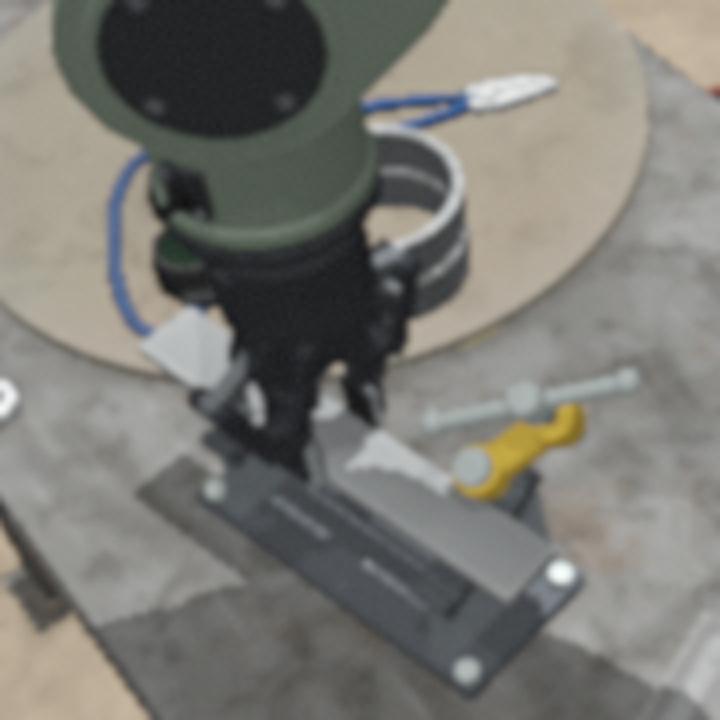

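Emit:
servo_tool --pt "0 0.1 0.3 0" --pt "0 0.1 0.6 0" --pt "0 0.1 0.6 0"

```text
time: 8.55
ee_pos: [0.59, 0.0935, 0.1091]
tool_rot: [0.002, 1.0, -0.003, 0.002]
force: [0.5, 0.3, -6.1]
finger_gap: 0.0362
```

Emit:
servo_tool --pt "0 -0.05 0.15 0" --pt "0 -0.05 0.3 0" --pt "0 -0.05 0.3 0"

```text
time: 8.93
ee_pos: [0.5901, 0.0931, 0.1065]
tool_rot: [0.002, 1.0, -0.003, 0.002]
force: [-2.2, -0.7, 2.3]
finger_gap: 0.0357
```

Emit:
servo_tool --pt "0 0 0 0" --pt "0 0 0 0" --pt "0 0 0 0" --pt "0 0 0 0" --gripper 0.3

```text
time: 9.43
ee_pos: [0.5901, 0.093, 0.1065]
tool_rot: [0.002, 1.0, -0.003, 0.002]
force: [-1.0, -0.4, -0.3]
finger_gap: 0.0553
```

```bash
python3 - <<'E'
from h import *
im=grab('wrist'); save(im,'wrist6.png'); im=grab('scene'); save(im,'sc6.png',(110,110,290,290),4)
E
```

```text
(no output)
```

View pics/wrist6.png

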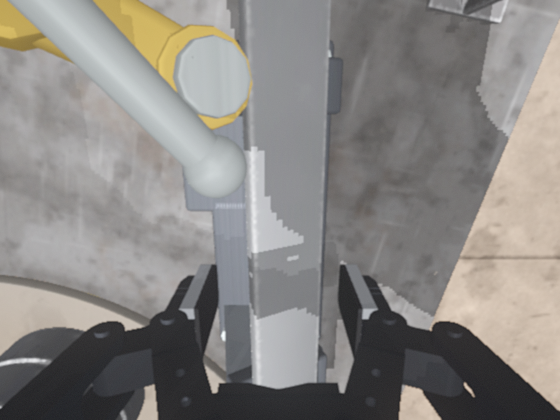

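View pics/sc6.png

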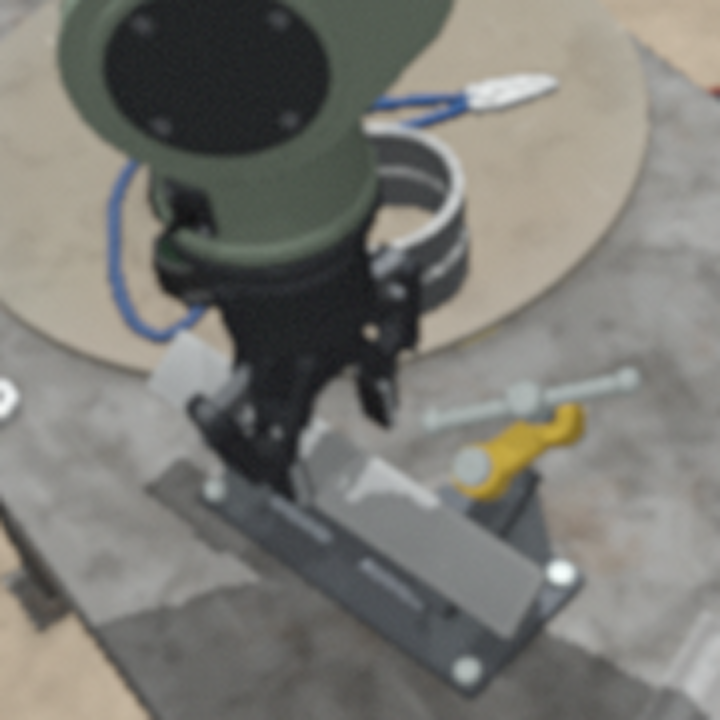

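The bar has tipped onto the slope: in the wrist view its right (downhill) edge is at about x=325 and the open fingers stand clear of it. I'll fit its pose.

```bash
cat > barpose.py <<'E'
from h import *
seat=np.array([.5834,.0965,.0815]); c,s_=np.cos(np.pi/6),.5
Rs=np.array([[0,1,0],[-c,0,s_],[s_,0,c]])  # columns x,y,z of seat in world
def bp(im,zoff=0):
    P=cloud(im)+[0,0,zoff]; L=(P-seat)@Rs
    m=(abs(L[...,0])<.030)&(abs(L[...,1])<.15)&(L[...,2]>-.001)&(L[...,2]<.010)
    n,l,st,cc=cv2.connectedComponentsWithStats(m.astype(np.uint8)); i=1+np.argmax(st[1:,4])
    return L[l==i],m
if __name__=='__main__':
  for n,zo in(('wrist',.002),('scene',0)):
    im=grab(n); B,m=bp(im,zo)
    A=np.c_[B[:,0],B[:,1],np.ones(len(B))]; k=np.linalg.lstsq(A,B[:,2],rcond=None)[0]
    print(n,len(B),'plane slopes/top n (expect .004)',k.round(4),'y ext',np.percentile(B[:,1],[.3,99.7]).round(4))
    e=[]
    for a in np.arange(-.14,.14,.02):
        q=B[(B[:,1]>a)&(B[:,1]<a+.02),0]
        if len(q)>30: e.append((round(a+.01,2),np.percentile(q,1).round(4),np.percentile(q,99).round(4)))
    for r in e: print(*r)
E
python3 barpose.py
```

```text
wrist 30157 plane slopes/top n (expect .004) [-0.0017 -0.0022  0.0038] y ext [-0.1099  0.0807]
-0.11 -0.0172 0.0201
-0.09 -0.026 0.02
-0.07 -0.0263 0.0199
-0.05 -0.0173 0.0199
-0.03 -0.0174 0.0199
-0.01 -0.0174 0.0198
0.01 -0.0174 0.0197
0.03 -0.0175 0.0196
0.05 -0.0176 0.0196
0.07 -0.0263 0.0193
0.09 -0.0273 -0.0147
scene 1306 plane slopes/top n (expect .004) [0.0051 0.003  0.0052] y ext [-0.1269  0.0356]
-0.13 -0.0179 0.0186
-0.11 -0.0187 0.0187
-0.09 -0.0283 0.0186
-0.07 -0.028 0.0186
-0.05 -0.0187 0.0186
-0.03 -0.019 0.0183
-0.01 -0.019 0.0183
0.01 -0.0187 0.0182
0.03 -0.0072 0.0183
```

Emit:
servo_tool --pt "0 0.2 0.5 0" --pt "0 0.8 0.7 0" --pt "0 1.4 0.7 0" --pt "0 1.4 0.7 0"

```text
time: 10.12
ee_pos: [0.5899, 0.107, 0.0993]
tool_rot: [0.001, 1.0, -0.004, 0.002]
force: [-0.3, -2.9, -1.5]
finger_gap: 0.0552
```

```bash
python3 - <<'E'
from h import *
s=robot.get_state(); print(s['force'].round(2),s['torque'].round(3))
im=grab('wrist'); save(im,'wrist7.png',(180,180,420,420),2.5)
E
```

```text
[-0.33 -2.93 -1.52] [-0.556  0.24  -0.053]
```

View pics/wrist7.png

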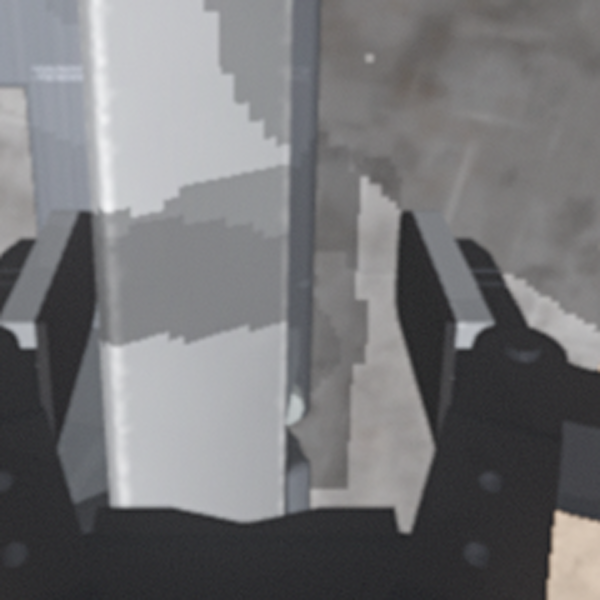

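Emit:
servo_tool --pt "0 0.1 0 0" --pt "0 0.1 0 0"

```text
time: 10.42
ee_pos: [0.5899, 0.1072, 0.0992]
tool_rot: [0.002, 1.0, -0.004, 0.002]
force: [-0.2, -7.1, -0.4]
finger_gap: 0.0557
```

```bash
python3 barpose.py
```

```text
wrist 33153 plane slopes/top n (expect .004) [ 0.0063 -0.0018  0.004 ] y ext [-0.1085  0.0753]
-0.11 -0.0185 0.0188
-0.09 -0.0261 0.0189
-0.07 -0.0262 0.019
-0.05 -0.0181 0.019
-0.03 -0.0182 0.0191
-0.01 -0.0181 0.0191
0.01 -0.0179 0.0192
0.03 -0.0181 0.0192
0.05 -0.0178 0.0193
0.07 -0.027 0.0082
scene 1408 plane slopes/top n (expect .004) [0.0172 0.0025 0.0054] y ext [-0.1267  0.0399]
-0.13 -0.0195 0.0175
-0.11 -0.0198 0.0176
-0.09 -0.0282 0.0176
-0.07 -0.0284 0.0175
-0.05 -0.0199 0.0174
-0.03 -0.0197 0.0177
-0.01 -0.0196 0.0266
0.01 -0.0195 0.0232
0.03 -0.0198 0.0179
```

Emit:
servo_tool --pt "0 -0.8 0 0" --pt "0 -0.8 -2 0" --pt "0 -0.8 -7 0" --pt "0 -0.8 -13 0" --pt "0 -0.8 -19 0" --pt "3 -2 -22 0" --pt "3 -2 -22 0"

```text
time: 11.4
ee_pos: [0.5583, 0.0895, 0.3231]
tool_rot: [0.001, 1.0, -0.004, 0.004]
force: [0.7, 0.5, -0.6]
finger_gap: 0.0556
```

```bash
python3 barpose.py; python3 - <<'E'
from h import *
import pickle
im=grab('wrist'); save(im,'wrist8.png'); pickle.dump(im,open('wrist8.pkl','wb')); print(T_tool().round(4), robot.get_state()['joints'].round(2))
E
```

```text
wrist 7326 plane slopes/top n (expect .004) [-0.0076 -0.0021  0.0037] y ext [-0.1282  0.1392]
-0.13 -0.0182 0.0193
-0.11 -0.0181 0.0195
-0.09 -0.0262 0.0193
-0.07 -0.0257 0.0193
-0.05 -0.0174 0.0193
-0.03 -0.0182 0.0195
-0.01 -0.0176 0.0196
0.01 -0.0172 0.0197
0.03 -0.018 0.0198
0.05 -0.0169 0.0199
0.07 -0.026 0.0199
0.09 -0.0263 0.0199
0.11 -0.0167 0.02
0.13 -0.0172 0.0201
scene 2107 plane slopes/top n (expect .004) [0.007  0.0012 0.0051] y ext [-0.1269  0.1417]
-0.13 -0.0194 0.0177
-0.11 -0.0198 0.0175
-0.09 -0.0281 0.0176
-0.07 -0.0283 0.0173
-0.05 -0.0193 0.0175
-0.03 -0.0196 0.0177
-0.01 -0.0194 0.0178
0.01 -0.0192 0.0178
0.03 -0.0197 0.0176
0.05 -0.0194 0.018
0.07 -0.0269 0.018
0.09 -0.0281 0.0192
0.11 -0.0195 0.0178
0.13 -0.0191 0.0182
[[-1.      0.0032  0.0035  0.5592]
 [ 0.0032  1.     -0.0083  0.0894]
 [-0.0035 -0.0083 -1.      0.3193]
 [ 0.      0.      0.      1.    ]] [ 0.16  0.71 -0.8   1.38  0.52  1.27  0.89]
```

View pics/wrist8.png

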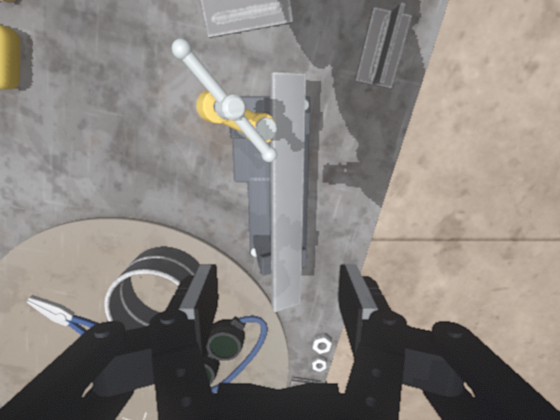

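The bar lies flat on both saddles against the stops, about 7 mm off centre. The handle runs from (181,47) to (269,155) with its hub at (232,106).

```bash
cat > geo.py <<'E'
from barpose import *
seat=np.array([.5834,.0965,.0815])
piv=np.array([.046,-.080,.026])
def hub(q): return piv+np.array([-.046*np.sin(q),-.046*np.cos(q),.036])   # seat frame, handle centre n=62
def W(p): return seat+Rs@p
def hdir(q,th): # outer end direction in seat frame: arm dir rotated clockwise by th
    a=q+th; return np.array([-np.sin(a),-np.cos(a),0])
E
python3 - <<'E'
from geo import *
import pickle
for n,px in(('wrist8',((181,47),(232,106),(269,155),(265,127),(208,106))),('wrist1',((212,139),(270,135),(325,136),(301,122)))):
    im=pickle.load(open(n+'.pkl','rb'))
    for p in px:
        w=pt(im,*p)+[0,0,.002]; print(n,p,w.round(4),'seat',((w-seat)@Rs).round(4))
for q in(-1.1,-1.0,-.95): print(q,hub(q).round(4),W(hub(q)).round(4))
E
```

```text
wrist8 (181, 47) [0.4461 0.0249 0.2012] seat [ 0.1218 -0.1373  0.0679]
wrist8 (232, 106) [0.4835 0.0551 0.19  ] seat [ 0.0901 -0.0999  0.0733]
wrist8 (269, 155) [0.5223 0.0805 0.1681] seat [ 0.0571 -0.0611  0.067 ]
wrist8 (265, 127) [0.5022 0.0764 0.1412] seat [ 0.0473 -0.0812  0.0416]
wrist8 (208, 106) [0.484  0.0321 0.1624] seat [ 0.0962 -0.0994  0.0379]
wrist1 (212, 139) [0.4472 0.0242 0.2019] seat [ 0.1228 -0.1362  0.0681]
wrist1 (270, 135) [0.4836 0.0544 0.1901] seat [ 0.0908 -0.0998  0.073 ]
wrist1 (325, 136) [0.5252 0.0821 0.1676] seat [ 0.0556 -0.0582  0.0673]
wrist1 (301, 122) [0.5025 0.0781 0.1395] seat [ 0.0449 -0.0809  0.041 ]
-1.1 [ 0.087  -0.1009  0.062 ] [0.4825 0.0522 0.1787]
-1.0 [ 0.0847 -0.1049  0.062 ] [0.4785 0.0541 0.1775]
-0.95 [ 0.0834 -0.1068  0.062 ] [0.4766 0.0553 0.1769]
```

```bash
python3 - <<'E'
from geo import *
T=T_tool(); print(T.round(4))
R0=T[:3,:3]
# entry pose above: hub measured
h0=np.array([.4838,.0503,.180]); tgt=h0+[0,0,.005]
print('delta above (z .26)',(R0.T@(np.array([*tgt[:2],.26])-T[:3,3])*100).round(2))
hd=Rs@hdir(-1.15,.44); print('az outer',np.degrees(np.arctan2(hd[1],hd[0])))
E
```

```text
[[-1.      0.0032  0.0035  0.5592]
 [ 0.0032  1.     -0.0083  0.0894]
 [-0.0035 -0.0083 -1.      0.3193]
 [ 0.      0.      0.      1.    ]]
delta above (z .26) [ 7.54 -3.88  5.94]
az outer -143.33697411111314
```

Emit:
servo_tool --pt "2.5 -1.3 0 -10" --pt "5 -2.6 0 -20" --pt "7.5 -3.9 2 -30" --pt "7.5 -3.9 5 -36.9" --pt "7.5 -3.9 5.9 -36.9" --pt "7.5 -3.9 5.9 -36.9" --gripper 0.12

```text
time: 12.3
ee_pos: [0.4844, 0.0506, 0.2602]
tool_rot: [-0.314, 0.949, -0.004, -0.0]
force: [0.1, -0.2, 0.2]
finger_gap: 0.0479
```

```bash
python3 - <<'E'
from geo import *
im=grab('wrist'); save(im,'wrist9.png'); T=T_tool();print(T.round(4), robot.get_state()['joints'].round(2))
h0=np.array([.4838,.0503,.180]); print((T[:3,:3].T@(h0+[0,0,.005]-T[:3,3])*100).round(2))
E
```

```text
[[-0.8028 -0.5963  0.0036  0.4846]
 [-0.5963  0.8027 -0.0077  0.0507]
 [ 0.0017 -0.0083 -1.      0.2608]
 [ 0.      0.      0.      1.    ]] [ 0.34  0.7  -0.97  1.76  0.68  1.05  1.33]
[0.08 0.07 7.58]
```

View pics/wrist9.png

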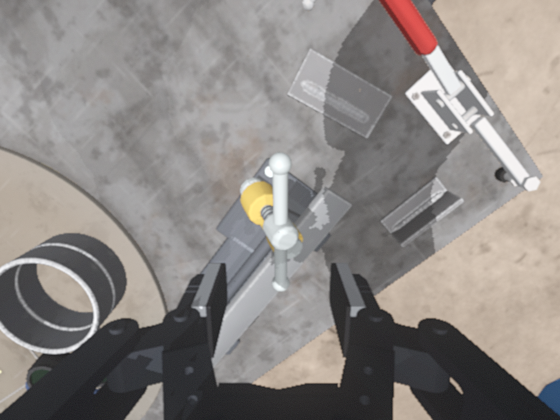

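Emit:
servo_tool --pt "0 0 3 0" --pt "0 0 5.5 0" --pt "0 0 7 0" --pt "0 0 7.6 0" --pt "0 0 7.6 0"

```text
time: 12.98
ee_pos: [0.4851, 0.0503, 0.1852]
tool_rot: [-0.314, 0.949, -0.004, 0.001]
force: [0.5, 0.5, 0.4]
finger_gap: 0.0479
```

```bash
python3 - <<'E'
from geo import *
im=grab('wrist'); save(im,'wrist10.png'); T=T_tool();print(T.round(4), robot.get_state()['force'].round(2))
psi0=np.degrees(np.arctan2(T[1,1],T[0,1]))
q0,th=-1.15,.44
h0=W(hub(q0)); off=np.array([0,0,.005])
prev=None
for q in np.arange(-1.0,1.95,.17):
    w=W(hub(q)); hd=Rs@hdir(q,th); az=np.degrees(np.arctan2(hd[1],hd[0])); ps=az-90
    d=T[:3,:3].T@(w+off-T[:3,3])*100; tw=(psi0-ps)%360
    if tw>300: tw-=360
    print(round(q,2),d.round(1).tolist(),round(tw,0))
E
```

```text
[[-0.8029 -0.5961  0.0043  0.4851]
 [-0.5961  0.8029 -0.0077  0.0503]
 [ 0.0011 -0.0087 -1.      0.1853]
 [ 0.      0.      0.      1.    ]] [-0.15  0.04 -0.56]
-1.0 [0.3, 0.7, 0.3] 8.0
-0.83 [0.5, 1.4, 0.5] 17.0
-0.66 [0.7, 2.1, 0.8] 26.0
-0.49 [0.7, 2.8, 1.1] 34.0
-0.32 [0.6, 3.5, 1.5] 43.0
-0.15 [0.3, 4.2, 1.8] 51.0
0.02 [-0.1, 4.7, 2.2] 60.0
0.19 [-0.5, 5.2, 2.6] 69.0
0.36 [-1.1, 5.6, 3.0] 78.0
0.53 [-1.7, 5.9, 3.3] 88.0
0.7 [-2.4, 6.1, 3.6] 99.0
0.87 [-3.1, 6.2, 3.9] 109.0
1.04 [-3.9, 6.1, 4.1] 121.0
1.21 [-4.6, 5.9, 4.3] 132.0
1.38 [-5.3, 5.6, 4.4] 143.0
1.55 [-6.0, 5.2, 4.5] 154.0
1.72 [-6.6, 4.7, 4.4] 164.0
1.89 [-7.1, 4.1, 4.4] 174.0
```

View pics/wrist10.png

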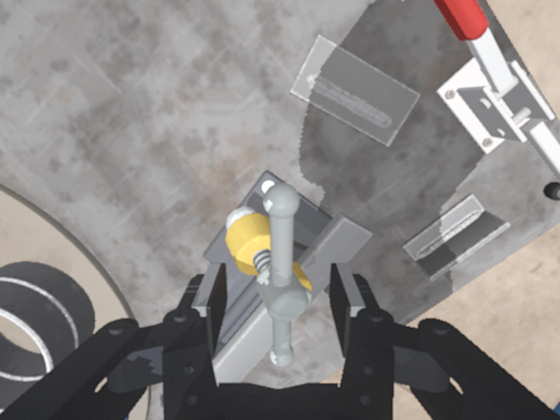

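Emit:
servo_tool --pt "0.3 0.7 0.3 8" --pt "0.5 1.4 0.5 17" --pt "0.7 2.1 0.8 26" --pt "0.7 2.8 1.1 34" --pt "0.6 3.5 1.5 43" --pt "0.3 4.2 1.8 51" --pt "-0.1 4.7 2.2 60" --pt "-0.5 5.2 2.6 69" --pt "-1.1 5.6 3.0 78" --pt "-1.1 5.6 3.0 78"

```text
time: 14.28
ee_pos: [0.461, 0.1022, 0.1554]
tool_rot: [0.353, 0.936, -0.003, 0.004]
force: [-0.3, 1.0, 1.0]
finger_gap: 0.048
```

```bash
cat > arc.py <<'E'
from geo import *
import sys
T=T_tool();print(T.round(4), robot.get_state()['force'].round(2), robot.get_state()['joints'].round(2))
psi0=np.degrees(np.arctan2(T[1,1],T[0,1]))
th=.44; off=np.array([0,0,.005])
for q in np.arange(.5,2.2,.15):
    w=W(hub(q)); hd=Rs@hdir(q,th); az=np.degrees(np.arctan2(hd[1],hd[0])); ps=az-90
    d=T[:3,:3].T@(w+off-T[:3,3])*100; tw=(psi0-ps)%360
    if tw>300: tw-=360
    print(round(q,2),d.round(1).tolist(),round(tw,0))
E
python3 arc.py; python3 - <<'E'
from h import *
im=grab('wrist'); save(im,'wrist11.png');im=grab('scene'); save(im,'sc11.png',(110,110,290,290),3)
E
```

```text
[[-0.751   0.6603  0.0053  0.461 ]
 [ 0.6603  0.751  -0.0074  0.1022]
 [-0.0089 -0.002  -1.      0.1554]
 [ 0.      0.      0.      1.    ]] [-0.26  0.95  1.  ] [-0.04  0.74 -0.44  1.96  0.58  0.57 -0.03]
0.5 [0.1, 0.5, 0.3] 9.0
0.65 [0.2, 1.1, 0.6] 18.0
0.8 [0.2, 1.7, 0.9] 27.0
0.95 [0.0, 2.4, 1.1] 37.0
1.1 [-0.2, 3.0, 1.3] 47.0
1.25 [-0.5, 3.6, 1.4] 57.0
1.4 [-1.0, 4.1, 1.5] 66.0
1.55 [-1.4, 4.6, 1.5] 76.0
1.7 [-2.0, 5.1, 1.5] 85.0
1.85 [-2.6, 5.4, 1.4] 94.0
2.0 [-3.2, 5.7, 1.3] 102.0
2.15 [-3.8, 5.9, 1.2] 111.0
```

View pics/wrist11.png

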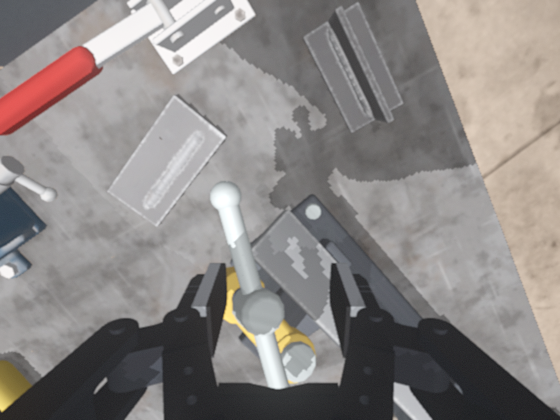

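View pics/sc11.png

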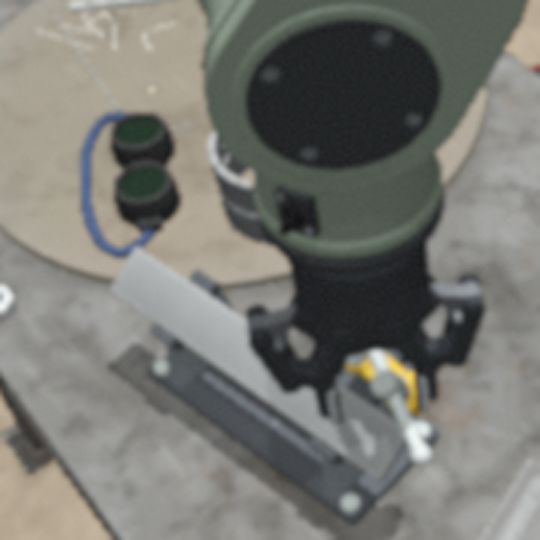

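The handle follows inside the jaws, with the hub at (262,312) trailing behind. I'll carry on.

Emit:
servo_tool --pt "0.1 0.5 0.3 9" --pt "0.2 1.1 0.6 18" --pt "0.2 1.7 0.9 27" --pt "0.0 2.4 1.1 37" --pt "-0.2 3.0 1.3 47" --pt "-0.5 3.6 1.4 57" --pt "-1.0 4.1 1.5 66" --pt "-1.4 4.6 1.5 76" --pt "-1.4 4.6 1.5 76"

```text
time: 15.5
ee_pos: [0.5018, 0.1267, 0.1405]
tool_rot: [0.853, 0.522, 0.0, 0.004]
force: [-0.3, -0.8, 0.2]
finger_gap: 0.048
```

```bash
sed -i 's/np.arange(.5,2.2,.15)/np.arange(1.5,2.2,.06)/' arc.py; python3 arc.py; python3 - <<'E'
from h import *
im=grab('wrist'); save(im,'wrist12.png')
E
```

```text
[[ 0.4544  0.8908  0.005   0.5018]
 [ 0.8908 -0.4543 -0.0074  0.1267]
 [-0.0043  0.0078 -1.      0.1405]
 [ 0.      0.      0.      1.    ]] [-0.31 -0.78  0.2 ] [-0.27  0.78 -0.08  1.82  0.13  0.54 -0.91]
1.5 [-0.0, -0.2, 0.0] -3.0
1.56 [0.1, 0.1, 0.0] 1.0
1.62 [0.2, 0.3, 0.0] 5.0
1.68 [0.3, 0.6, 0.0] 8.0
1.74 [0.4, 0.8, -0.0] 12.0
1.8 [0.5, 1.1, -0.0] 15.0
1.86 [0.6, 1.3, -0.1] 19.0
1.92 [0.6, 1.6, -0.1] 22.0
1.98 [0.7, 1.9, -0.2] 26.0
2.04 [0.7, 2.2, -0.2] 29.0
2.1 [0.7, 2.4, -0.3] 32.0
2.16 [0.7, 2.7, -0.3] 35.0
```

View pics/wrist12.png

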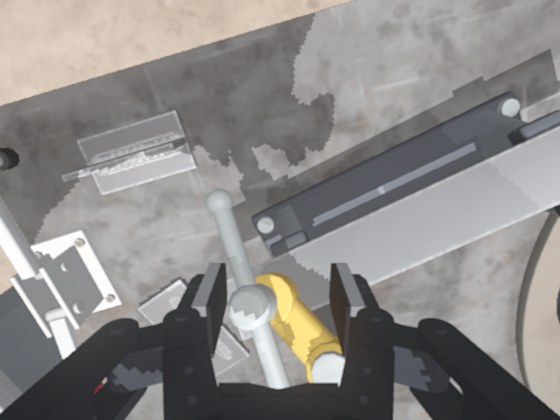

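Emit:
servo_tool --pt "0.1 0.4 0 0" --pt "0.2 0.8 0 0" --pt "0.3 1.0 0 0" --pt "0.3 1.0 0 0"

```text
time: 16.05
ee_pos: [0.5116, 0.1255, 0.1404]
tool_rot: [0.851, 0.525, 0.0, 0.004]
force: [-2.0, 5.6, -1.5]
finger_gap: 0.0476
```

```bash
python3 - <<'E'
from h import *
s=robot.get_state(); T=T_tool(); print((T[:3,:3].T@s['force']).round(2))
im=grab('wrist'); save(im,'wrist13.png')
E
```

```text
[ 4.14 -4.29  1.41]
```

View pics/wrist13.png

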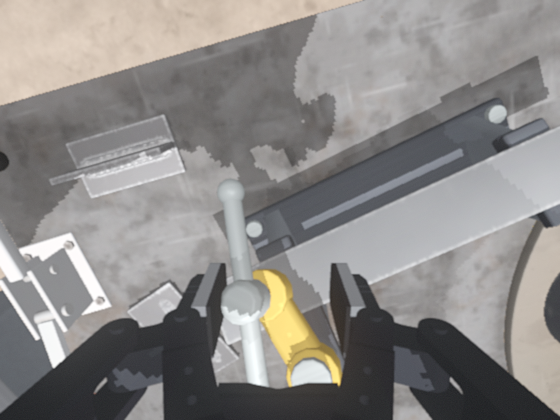

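```bash
python3 - <<'E'
from geo import *
im=grab('wrist')
for nm,p in(('hub',(243,301)),('end',(231,188)),('rod',(252,355)),('nut',(312,370)),('boss',(272,285))):
    w=pt(im,*p)+[0,0,.002]; l=(w-seat)@Rs; print(nm,w.round(4),l.round(4))
    if nm=='hub': d=l-piv; print('q',np.arctan2(-d[0],-d[1]),np.hypot(*d[:2]))
E
```

```text
hub [0.4983 0.1326 0.1452] [ 0.0006 -0.0851  0.0732]
q 1.4595744770889263 0.04569879857844064
end [0.5106 0.1717 0.1168] [-0.0475 -0.0728  0.0682]
rod [0.491  0.1104 0.1498] [ 0.0221 -0.0924  0.0661]
nut [0.5065 0.0813 0.1383] [ 0.0415 -0.0769  0.0416]
boss [0.5034 0.1171 0.1133] [-0.0019 -0.08    0.0378]
```

Emit:
servo_tool --pt "0 0.2 0 0" --pt "0 0.4 0 0" --pt "0 0.5 0 0" --pt "0 0.5 0 0"

```text
time: 16.65
ee_pos: [0.5159, 0.1236, 0.1405]
tool_rot: [0.85, 0.526, 0.0, 0.003]
force: [-3.0, 5.4, -1.2]
finger_gap: 0.0479
```

```bash
cat > hubq.py <<'E'
from geo import *
s=robot.get_state(); T=T_tool(); print('F tool',(T[:3,:3].T@s['force']).round(2))
im=grab('wrist'); P=cloud(im)+[0,0,.002]; L=(P-seat)@Rs
m=(L[...,2]>.0705)&(L[...,2]<.0755)&(abs(L[...,0])<.03)&(L[...,1]<-.05)&(L[...,1]>-.11)
b=L[m]; c=np.array(cv2.minEnclosingCircle((b[:,:2]*1000).astype(np.float32))[0])/1000; print(len(b),'hub',c.round(4),'q',np.arctan2(-(c-piv[:2])[0],-(c-piv[:2])[1]).round(3))
m=(L[...,2]>.058)&(L[...,2]<.0705)&(np.hypot(L[...,0]-c[0],L[...,1]-c[1])>.016)&(np.hypot(L[...,0]-c[0],L[...,1]-c[1])<.06)
b=L[m][:,:2]; 
k=cv2.fitLine((b*1000).astype(np.float32),cv2.DIST_HUBER,0,.01,.01).ravel(); print(len(b),'line dir',k[:2].round(3),'a mod pi',(np.arctan2(-k[0],-k[1])%np.pi).round(3))
m=(L[...,2]>.0405)&(L[...,2]<.044)&(abs(L[...,0]-.046)<.012)&(abs(L[...,1]+.08)<.014)
b=L[m]; 
if len(b)>20: print('nut',(np.array(cv2.minEnclosingCircle((b[:,:2]*1000).astype(np.float32))[0])/1000).round(4),len(b))
E
python3 hubq.py
```

```text
F tool [ 3.52 -5.15  1.16]
1695 hub [ 0.0074 -0.0748] q 1.705
4117 line dir [ 0.936 -0.351] a mod pi 1.93
nut [ 0.045  -0.0796] 791
```

Emit:
servo_tool --pt "0 0.2 0 0" --pt "0 0.4 0 0" --pt "0 0.4 0 0" --pt "0 0.4 0 0"

```text
time: 17.2
ee_pos: [0.5187, 0.1229, 0.1404]
tool_rot: [0.849, 0.528, -0.0, 0.002]
force: [-6.9, 8.2, 1.1]
finger_gap: 0.0477
```

```bash
python3 hubq.py; python3 - <<'E'
from h import *
im=grab('wrist'); save(im,'wrist14.png')
E
```

```text
F tool [ 4.28 -9.84 -1.14]
1649 hub [-0.0015 -0.0864] q 1.438
3993 line dir [ 0.918 -0.398] a mod pi 1.98
nut [ 0.045  -0.0795] 786
```

View pics/wrist14.png

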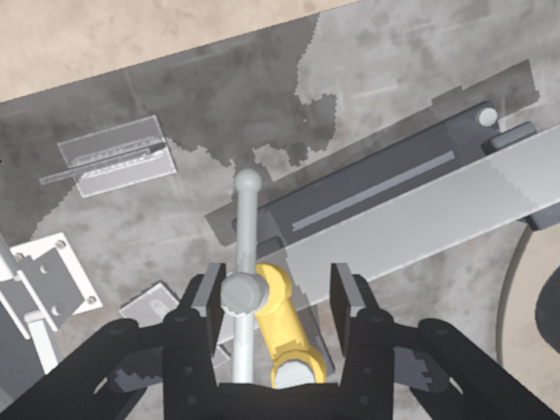

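Emit:
servo_tool --pt "0 0.2 0 0" --pt "0 0.25 0 0" --pt "0 0.25 0 0"

```text
time: 17.68
ee_pos: [0.5194, 0.123, 0.1402]
tool_rot: [0.848, 0.529, -0.001, 0.001]
force: [-12.0, 9.1, 4.5]
finger_gap: 0.0476
```

```bash
python3 hubq.py
```

```text
F tool [  2.9  -14.79  -4.49]
1618 hub [-0.0024 -0.0854] q 1.46
3857 line dir [ 0.917 -0.399] a mod pi 1.981
nut [ 0.0445 -0.0793] 748
```

The force climbs while the handle angle no longer changes, so the clamp arm is at its stop. I'll back off and lift.

Emit:
servo_tool --pt "0 -0.9 0 0" --pt "0 -1.0 -2 0" --pt "0 -1.0 -8 0" --pt "0 -1 -13 -10" --pt "0 -1 -15 -20" --pt "0 -1 -15 -20"

```text
time: 18.48
ee_pos: [0.5111, 0.1274, 0.2914]
tool_rot: [0.743, 0.669, -0.0, 0.001]
force: [0.7, 0.2, -0.9]
finger_gap: 0.0478
```

```bash
python3 hubq.py; python3 - <<'E'
from geo import *
im=grab('wrist'); save(im,'wrist15.png'); T=T_tool(); print(T.round(4),robot.get_state()['joints'].round(2))
a=1.98; h=hub(1.571); i=-hdir(0,a); p=W(h+.040*i); az=i; w=Rs@i; A=np.degrees(np.arctan2(w[1],w[0])); print('hub',W(h),'inner r40',p.round(4),'az',A)
E
```

```text
F tool [0.24 0.64 0.91]
335 hub [ 0.0004 -0.0795] q 1.581
1019 line dir [ 0.912 -0.409] a mod pi 1.992
nut [ 0.0459 -0.0798] 350
[[ 0.1078  0.9942 -0.0023  0.5105]
 [ 0.9942 -0.1078 -0.0028  0.1274]
 [-0.003  -0.002  -1.      0.2897]
 [ 0.      0.      0.      1.    ]] [-0.17  0.59 -0.24  1.59  0.16  0.99 -0.57]
hub [0.50340937 0.1275     0.13519358] inner r40 [0.4875 0.0957 0.1535] az -116.6006113664135
```

View pics/wrist15.png

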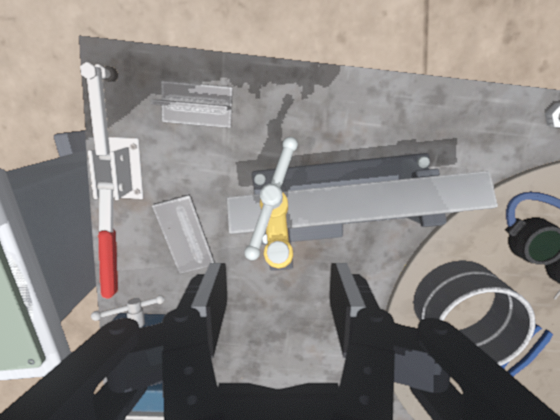

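```bash
cat > scr.py <<'E'
from geo import *
h=hub(1.571)
def pose(a_h,lead,r=.036,tiplow=.007,gl=0.):
    # a_h: handle angle, lead: tool centre sideways lead (m) ; returns TCP world, psi
    i=-hdir(0,a_h); t=np.array([np.cos(a_h),-np.sin(a_h),0]) # d(i)/da
    p=W(h+r*i); w=Rs@i; A=np.degrees(np.arctan2(w[1],w[0])); tw=np.array([np.sin(np.radians(A)),-np.cos(np.radians(A)),0]) # horizontal clockwise normal
    z=W(h+.045*i)[2]-tiplow+.0165
    return np.array([p[0]+tw[0]*lead,p[1]+tw[1]*lead,z]),A-90-gl
def rows(lst):
    T=T_tool(); ps0=np.degrees(np.arctan2(T[1,1],T[0,1]))
    for (a,l,kw) in lst:
        p,ps=pose(a,l,**kw); d=T[:3,:3].T@(p-T[:3,3])*100; tw=(ps0-ps+180)%360-180
        print(round(a,2),d.round(2).tolist(),round(tw,1))
E
python3 - <<'E'
from scr import *
p,ps=pose(1.99,0,tiplow=.0045); print(p,ps)
rows([(1.99,0,dict(tiplow=.0045))])
E
```

```text
[0.48875617 0.09902259 0.16774538] -207.22831444427106
1.99 [-3.02, -1.83, 12.2] -159.0
```

Emit:
servo_tool --pt "-0.3 -0.2 0 -10" --pt "-0.6 -0.4 0 -20.5" --pt "-1 -0.6 0 -31" --pt "-1.3 -0.8 0 -41.5" --pt "-1.6 -1 0 -52" --pt "-2 -1.2 0 -62.5" --pt "-2.3 -1.4 0 -73" --pt "-2.6 -1.6 0 -83.5" --pt "-3 -1.8 0 -94" --pt "-3 -1.8 0 -104.5" --pt "-3 -1.8 0 -115" --pt "-3 -1.8 1 -125.5" --pt "-3 -1.8 2.5 -136" --pt "-3 -1.8 4 -146.5" --pt "-3 -1.8 6 -157" --pt "-3 -1.8 7 -159" --pt "-3 -1.8 7 -159" --gripper -0.3

```text
time: 20.7
ee_pos: [0.4888, 0.0993, 0.2191]
tool_rot: [-0.52, 0.854, -0.0, -0.002]
force: [-0.1, 1.5, 0.5]
finger_gap: 0.0302
```

```bash
python3 - <<'E'
from scr import *
rows([(1.99,0,dict(tiplow=.0045))])
im=grab('wrist'); save(im,'wrist16.png'); print(robot.get_state()['joints'].round(2))
E
python3 hubq.py
```

```text
1.99 [0.01, -0.02, 5.14] -0.2
[ 0.24  0.79 -0.99  1.78  0.78  1.02  1.61]
F tool [-0.27 -0.76  0.02]
315 hub [ 0.0011 -0.0799] q 1.574
1118 line dir [ 0.911 -0.413] a mod pi 1.997
nut [ 0.0462 -0.0789] 522
```

View pics/wrist16.png

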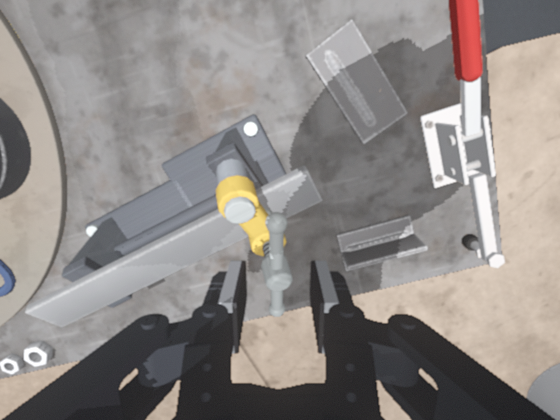

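Emit:
servo_tool --pt "0 0 3 0" --pt "0 0 4.6 0" --pt "0 0 5.1 0" --pt "0 0 5.1 0"

```text
time: 21.3
ee_pos: [0.4893, 0.0995, 0.1695]
tool_rot: [-0.52, 0.854, -0.001, -0.001]
force: [0.8, -0.1, -0.1]
finger_gap: 0.0302
```

```bash
python3 - <<'E'
from scr import *
# gap 30: contact lead = 15-4.5 ~ .0105 + lead twist 8deg
l=.0105
L=[(1.99,.008,dict(tiplow=.0045,gl=4)),(1.99,l,dict(tiplow=.0045,gl=8))]
for a in np.arange(2.1,4.9,.15): L.append((a,l,dict(tiplow=.0045+min(.0035,(a-1.99)*.008),gl=8)))
rows(L)
print(robot.get_state()['force'])
im=grab('wrist'); save(im,'wrist17.png')
E
```

```text
1.99 [0.07, 0.82, 0.18] 3.8
1.99 [0.07, 1.07, 0.18] 7.8
2.1 [-0.03, 1.45, 0.38] 14.6
2.25 [-0.23, 1.93, 0.69] 23.6
2.4 [-0.48, 2.38, 1.04] 32.2
2.55 [-0.79, 2.77, 1.33] 40.4
2.7 [-1.14, 3.11, 1.62] 48.3
2.85 [-1.54, 3.38, 1.93] 56.0
3.0 [-1.98, 3.59, 2.26] 63.6
3.15 [-2.45, 3.71, 2.59] 71.0
3.3 [-2.94, 3.76, 2.93] 78.5
3.45 [-3.44, 3.73, 3.26] 86.0
3.6 [-3.93, 3.61, 3.57] 93.8
3.75 [-4.42, 3.4, 3.86] 101.7
3.9 [-4.88, 3.12, 4.12] 110.0
4.05 [-5.3, 2.76, 4.34] 118.6
4.2 [-5.66, 2.33, 4.53] 127.6
4.35 [-5.97, 1.84, 4.67] 137.0
4.5 [-6.2, 1.32, 4.76] 146.6
4.65 [-6.36, 0.76, 4.81] 156.5
4.8 [-6.44, 0.2, 4.8] 166.4
[ 0.77399688 -0.14672894 -0.11046604]
```

View pics/wrist17.png

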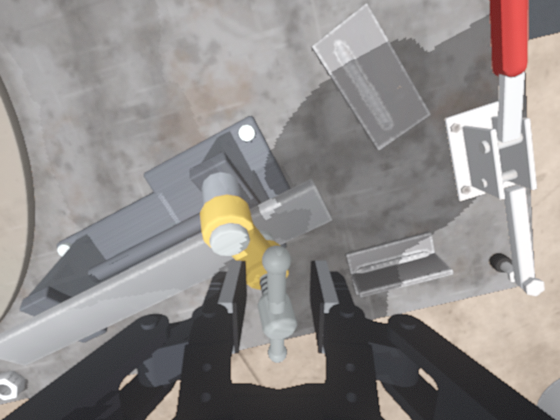

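Emit:
servo_tool --pt "0.1 0.8 0.2 4" --pt "0.1 1.1 0.2 8" --pt "0 1.45 0.4 14.6" --pt "-0.2 1.9 0.7 23.6" --pt "-0.5 2.4 1.0 32" --pt "-0.8 2.8 1.3 40" --pt "-1.1 3.1 1.6 48" --pt "-1.5 3.4 1.9 56" --pt "-2.0 3.6 2.3 63.5" --pt "-2.0 3.6 2.3 63.5"

```text
time: 22.6
ee_pos: [0.4667, 0.1332, 0.1471]
tool_rot: [0.009, 1.0, -0.002, -0.0]
force: [0.2, -6.0, -1.5]
finger_gap: 0.0298
```

```bash
cat > look.py <<'E'
from scr import *
import sys
s=robot.get_state(); T=T_tool(); F=s['force']; print('F tool',(T[:3,:3].T@F).round(2),'F seat',(Rs.T@F).round(2))
im=grab('wrist'); save(im,sys.argv[1]); P=cloud(im)+[0,0,.002]; L=(P-seat)@Rs
d=L[...,:2]-h[:2]; r=np.hypot(d[...,0],d[...,1])
m=(L[...,2]>.059)&(L[...,2]<.0705)&(r>.012)&(r<.058)
b=L[m][:,:2]
# restrict to near line thro hub: RANSAC over angle
best=max(np.arange(0,np.pi,.01),key=lambda a:(abs((b-h[:2])@np.array([np.cos(a),-np.sin(a)]))<.004).sum())
k=b[abs((b-h[:2])@np.array([np.cos(best),-np.sin(best)]))<.006]; 
v=np.array(cv2.fitLine((k*1000).astype(np.float32),cv2.DIST_HUBER,0,.01,.01).ravel()[:2]); a=np.arctan2(-v[0],-v[1])%np.pi
print('handle a mod pi best',best.round(3),'fit',a.round(3),'(+pi',(a+np.pi).round(3),')',len(k))
# tool lever and torque about screw axis
tp=(T[:3,3]-seat)@Rs-h; y=(T[:3,1])@Rs
x=T[:3,0]@Rs; Fs=Rs.T@F
g=s['finger_gap']/2
for nm,xx in(('inner edge',-.011),('mid',0),('outer edge',.011)):
    c=tp+x*xx-y*g; c=c-[0,0,0]
    # move along tool z to n=0 plane of the handle
    tz=T[:3,2]@Rs; c=c-tz*(c[2]/tz[2])
    print(nm,'r',np.hypot(c[0],c[1]).round(4),'torque cw',(-( c[0]*(-Fs[1])-c[1]*(-Fs[0]))).round(3))
E
python3 look.py wrist18.png; python3 - <<'E'
from scr import *
l=.0105
rows([(a,l,dict(tiplow=.008,gl=8)) for a in np.arange(3.1,4.9,.12)])
E
```

```text
F tool [-0.34 -5.99  1.55] F seat [ 4.44  0.23 -4.32]
handle a mod pi best 3.01 fit 3.038 (+pi 6.18 ) 2025
inner edge r 0.0281 torque cw 0.118
mid r 0.0384 torque cw 0.166
outer edge r 0.0491 torque cw 0.215
3.1 [-0.03, 0.36, 0.25] 5.0
3.22 [-0.14, 0.73, 0.52] 10.9
3.34 [-0.3, 1.09, 0.78] 16.9
3.46 [-0.51, 1.43, 1.04] 23.0
3.58 [-0.78, 1.75, 1.29] 29.2
3.7 [-1.08, 2.04, 1.53] 35.5
3.82 [-1.43, 2.28, 1.75] 42.0
3.94 [-1.81, 2.49, 1.94] 48.7
4.06 [-2.23, 2.65, 2.12] 55.6
4.18 [-2.67, 2.77, 2.27] 62.8
4.3 [-3.12, 2.83, 2.39] 70.3
4.42 [-3.58, 2.84, 2.48] 77.9
4.54 [-4.04, 2.79, 2.55] 85.7
4.66 [-4.49, 2.7, 2.58] 93.6
4.78 [-4.92, 2.56, 2.57] 101.5
4.9 [-5.33, 2.37, 2.54] 109.4
```

View pics/wrist18.png

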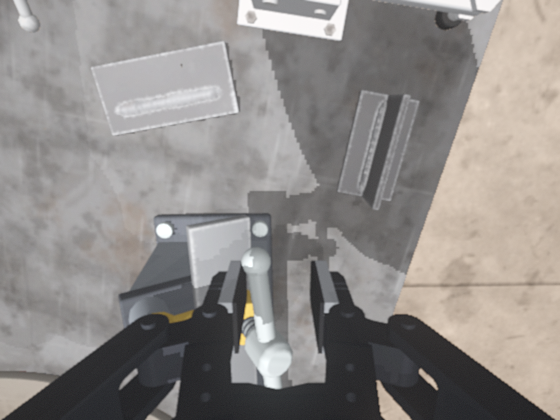

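Emit:
servo_tool --pt "0 0.4 0.3 5" --pt "-0.1 0.7 0.5 11" --pt "-0.3 1.1 0.8 17" --pt "-0.5 1.4 1.0 23" --pt "-0.8 1.75 1.3 29" --pt "-1.1 2.0 1.5 35.5" --pt "-1.4 2.3 1.75 42" --pt "-1.8 2.5 1.9 48.5" --pt "-1.8 2.5 1.9 48.5"

```text
time: 23.78
ee_pos: [0.4842, 0.1566, 0.128]
tool_rot: [0.419, 0.908, -0.004, -0.0]
force: [-7.1, -6.3, -3.7]
finger_gap: 0.0302
```

```bash
python3 look.py wrist19.png; python3 - <<'E'
from scr import *
l=.0105
rows([(a,l,dict(tiplow=.008,gl=8)) for a in np.arange(3.9,5.1,.08)])
E
```

```text
F tool [-0.13 -9.46  3.8 ] F seat [ 3.55 -7.13 -6.36]
handle a mod pi best 0.77 fit 0.776 (+pi 3.917 ) 2153
inner edge r 0.0268 torque cw 0.174
mid r 0.038 torque cw 0.268
outer edge r 0.0495 torque cw 0.362
3.9 [0.04, 0.01, -0.02] -2.1
3.98 [-0.04, 0.29, 0.11] 2.4
4.06 [-0.15, 0.57, 0.22] 7.1
4.14 [-0.28, 0.84, 0.32] 11.9
4.22 [-0.44, 1.1, 0.41] 16.7
4.3 [-0.61, 1.35, 0.49] 21.7
4.38 [-0.81, 1.59, 0.55] 26.8
4.46 [-1.02, 1.81, 0.6] 31.9
4.54 [-1.25, 2.01, 0.64] 37.1
4.62 [-1.49, 2.2, 0.66] 42.4
4.7 [-1.74, 2.37, 0.67] 47.7
4.78 [-2.01, 2.52, 0.67] 53.0
4.86 [-2.28, 2.65, 0.65] 58.2
4.94 [-2.55, 2.76, 0.61] 63.5
5.02 [-2.84, 2.84, 0.57] 68.6
```

View pics/wrist19.png

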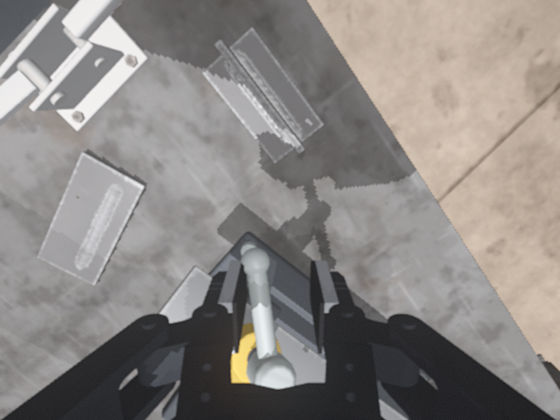

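Emit:
servo_tool --pt "0 0.3 0.1 2.4" --pt "-0.15 0.55 0.2 7" --pt "-0.3 0.85 0.3 12" --pt "-0.45 1.1 0.4 17" --pt "-0.45 1.1 0.4 17" --pt "-0.45 1.1 0.4 17"

```text
time: 24.58
ee_pos: [0.4941, 0.1595, 0.1239]
tool_rot: [0.548, 0.836, -0.005, -0.001]
force: [-8.0, -5.7, -5.3]
finger_gap: 0.0301
```

```bash
python3 look.py wrist20.png; python3 - <<'E'
from scr import *
l=.0105
rows([(a,l,dict(tiplow=.008,gl=8)) for a in np.arange(4.2,5.1,.08)])
E
```

```text
F tool [-2.04 -9.59  5.43] F seat [ 2.3  -8.02 -7.48]
handle a mod pi best 1.05 fit 1.046 (+pi 4.187 ) 2216
inner edge r 0.0263 torque cw 0.191
mid r 0.0379 torque cw 0.294
outer edge r 0.0499 torque cw 0.397
4.2 [0.06, 0.08, -0.02] -1.5
4.28 [-0.03, 0.37, 0.06] 3.4
4.36 [-0.14, 0.66, 0.13] 8.5
4.44 [-0.27, 0.94, 0.18] 13.6
4.52 [-0.42, 1.2, 0.22] 18.8
4.6 [-0.59, 1.46, 0.25] 24.1
4.68 [-0.78, 1.7, 0.26] 29.3
4.76 [-0.99, 1.92, 0.26] 34.6
4.84 [-1.21, 2.13, 0.24] 39.9
4.92 [-1.44, 2.32, 0.21] 45.2
5.0 [-1.68, 2.49, 0.16] 50.3
5.08 [-1.93, 2.64, 0.11] 55.5
```

Emit:
servo_tool --pt "0 0.35 0.1 3.5" --pt "-0.15 0.65 0.1 8.5" --pt "-0.3 0.95 0.2 13.5" --pt "-0.4 1.2 0.2 19" --pt "-0.6 1.45 0.2 24" --pt "-0.6 1.45 0.2 24" --pt "-0.6 1.45 0.2 24"

```text
time: 25.5
ee_pos: [0.5079, 0.1598, 0.1215]
tool_rot: [0.71, 0.704, -0.007, -0.001]
force: [-10.3, 1.1, -7.1]
finger_gap: 0.03
```

```bash
python3 look.py wrist21.png; python3 - <<'E'
from scr import *
l=.0105
rows([(a,l,dict(tiplow=.008,gl=8)) for a in np.arange(4.52,5.3,.08)])
E
```

```text
F tool [  1.06 -10.26   7.18] F seat [ -4.47 -10.33  -5.58]
handle a mod pi best 1.44 fit 1.42 (+pi 4.562 ) 2217
inner edge r 0.0269 torque cw 0.208
mid r 0.0388 torque cw 0.339
outer edge r 0.0511 torque cw 0.47
4.52 [0.05, -0.11, 0.0] -5.2
4.6 [-0.01, 0.19, 0.02] 0.1
4.68 [-0.08, 0.49, 0.04] 5.4
4.76 [-0.18, 0.77, 0.03] 10.7
4.84 [-0.29, 1.05, 0.01] 15.9
4.92 [-0.43, 1.32, -0.02] 21.2
5.0 [-0.58, 1.57, -0.06] 26.4
5.08 [-0.75, 1.81, -0.12] 31.5
5.16 [-0.93, 2.03, -0.2] 36.5
5.24 [-1.12, 2.24, -0.28] 41.4
```

View pics/wrist21.png

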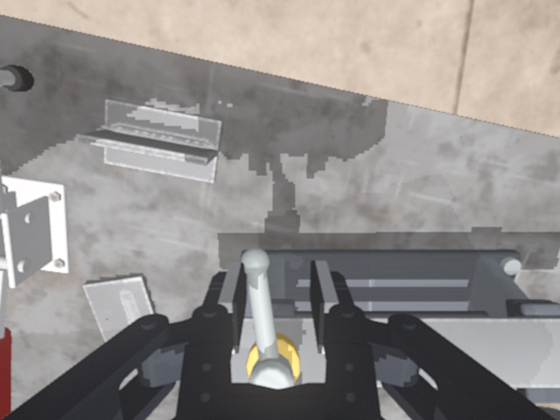

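Emit:
servo_tool --pt "0 0.3 0 2" --pt "-0.1 0.6 0 7" --pt "-0.2 0.9 0 12" --pt "-0.3 1.15 0 17" --pt "-0.4 1.35 0 22" --pt "-0.4 1.35 0 22" --pt "-0.4 1.35 0 22" --pt "-0.4 1.35 0 22" --pt "-0.4 1.35 0 22" --pt "-0.4 1.35 0 22"

```text
time: 26.8
ee_pos: [0.5195, 0.1565, 0.1213]
tool_rot: [0.831, 0.556, -0.009, -0.001]
force: [-11.0, 2.5, -7.6]
finger_gap: 0.0301
```

```bash
python3 look.py wrist22.png
```

```text
F tool [ -1.78 -11.08   7.74] F seat [ -5.98 -11.03  -5.31]
handle a mod pi best 1.76 fit 1.73 (+pi 4.871 ) 2244
inner edge r 0.0284 torque cw 0.301
mid r 0.0401 torque cw 0.454
outer edge r 0.0521 torque cw 0.608
```

Emit:
servo_tool --pt "0 -0.5 0 0" --pt "0 -1.0 0 -4" --pt "0 -1.0 0 -4" --pt "0 -1.0 0 -4" --pt "0 -1.0 0 -4" --pt "0 -1.0 0 -4"

```text
time: 27.6
ee_pos: [0.5103, 0.1603, 0.1214]
tool_rot: [0.811, 0.585, -0.009, -0.001]
force: [0.4, 0.5, -0.1]
finger_gap: 0.03
```

```bash
python3 look.py wrist23.png; python3 hubq.py
```

```text
F tool [0.57 0.19 0.07] F seat [-0.46  0.36  0.17]
handle a mod pi best 1.76 fit 1.744 (+pi 4.885 ) 2162
inner edge r 0.0331 torque cw -0.016
mid r 0.0439 torque cw -0.019
outer edge r 0.0554 torque cw -0.022
F tool [ 0.04  0.79 -0.16]
119 hub [-0.0199 -0.0702] q 1.718
2610 line dir [ 0.978 -0.208] a mod pi 1.78
```

View pics/wrist23.png

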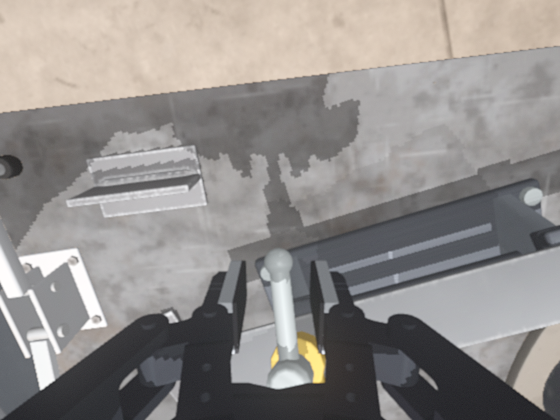

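Emit:
servo_tool --pt "0 0.5 0 3" --pt "0 0.85 0 4" --pt "0 0.95 0 4" --pt "0 0.95 0 4"

```text
time: 28.2
ee_pos: [0.5188, 0.1575, 0.1212]
tool_rot: [0.831, 0.556, -0.009, -0.001]
force: [-4.0, 2.7, 1.8]
finger_gap: 0.0296
```

```bash
python3 look.py wrist24.png
```

```text
F tool [ 0.97 -4.76 -1.76] F seat [-1.46 -4.    2.93]
handle a mod pi best 1.76 fit 1.73 (+pi 4.871 ) 2214
inner edge r 0.0296 torque cw 0.114
mid r 0.0412 torque cw 0.167
outer edge r 0.0531 torque cw 0.22
```

Emit:
servo_tool --pt "0 0.08 0 0" --pt "0 0.13 0 0" --pt "0 0.13 0 0" --pt "0 0.13 0 0" --pt "0 0.13 0 0" --pt "0 0.13 0 0"

```text
time: 29.0
ee_pos: [0.5192, 0.1574, 0.121]
tool_rot: [0.831, 0.556, -0.01, -0.002]
force: [-7.1, 3.2, 2.1]
finger_gap: 0.0295
```

```bash
python3 look.py wrist25.png
```

```text
F tool [ 0.18 -7.84 -2.03] F seat [-1.67 -7.14  3.43]
handle a mod pi best 1.76 fit 1.735 (+pi 4.876 ) 2206
inner edge r 0.0294 torque cw 0.206
mid r 0.0411 torque cw 0.296
outer edge r 0.053 torque cw 0.386
```

Emit:
servo_tool --pt "0 0.12 0 0" --pt "0 0.17 0 0" --pt "0 0.17 0 0" --pt "0 0.17 0 0" --pt "0 0.17 0 0" --pt "0 0.17 0 0" --pt "0 0.17 0 0"

```text
time: 29.92
ee_pos: [0.5197, 0.1574, 0.1208]
tool_rot: [0.831, 0.557, -0.011, -0.003]
force: [-9.5, 5.5, 4.3]
finger_gap: 0.0301
```

```bash
python3 look.py wrist26.png
```

```text
F tool [  1.4  -10.96  -4.11] F seat [-2.62 -9.52  6.44]
handle a mod pi best 1.77 fit 1.734 (+pi 4.876 ) 2207
inner edge r 0.0294 torque cw 0.274
mid r 0.0411 torque cw 0.396
outer edge r 0.0531 torque cw 0.518
```

The screw held under about 10–11 N: the handle angle stayed at 4.87–4.88. I'll take the hand off and lift clear.

Emit:
servo_tool --pt "0 -0.6 0 0" --pt "0 -1.1 0 -4" --pt "0 -1.1 0 -4" --pt "0 -1.1 -2 -4" --pt "0 -1.1 -6 -4" --pt "0 -1.1 -12 -4" --pt "0 -1.1 -18 -4" --pt "0 -1.1 -18 -4"

```text
time: 30.98
ee_pos: [0.5145, 0.1632, 0.3047]
tool_rot: [0.811, 0.585, -0.007, -0.002]
force: [-0.3, -0.4, -0.8]
finger_gap: 0.0299
```

```bash
python3 barpose.py; python3 hubq.py; python3 look.py wrist27.png; python3 - <<'E'
from h import *
im=grab('scene'); save(im,'sc27.png',(100,110,340,350),3); im=grab('top'); save(im,'top27.png')
E
```

```text
wrist 7572 plane slopes/top n (expect .004) [ 0.0082 -0.0011  0.004 ] y ext [-0.0759  0.1391]
-0.07 -0.027 0.0187
-0.05 -0.0183 0.0189
-0.03 -0.0186 0.0189
-0.01 -0.0184 0.0189
0.01 -0.0183 0.0189
0.03 -0.0182 0.0191
0.05 -0.0183 0.019
0.07 -0.0267 0.0191
0.09 -0.0264 0.0191
0.11 -0.018 0.0192
0.13 -0.018 0.0192
scene 1288 plane slopes/top n (expect .004) [ 0.0041 -0.0003  0.0052] y ext [-0.044   0.1435]
-0.03 -0.0196 0.0177
-0.01 -0.0194 0.0179
0.01 -0.0192 0.0177
0.03 -0.0195 0.0178
0.05 -0.0193 0.0179
0.07 -0.027 0.0154
0.09 -0.0282 0.0178
0.11 -0.0194 0.0181
0.13 -0.0188 0.0174
F tool [-0.45  0.56  0.64]
18 hub [ 0.0008 -0.0803] q 1.565
878 line dir [ 0.986 -0.165] a mod pi 1.736
nut [ 0.0458 -0.0802] 236
F tool [-0.22  0.69 -0.07] F seat [ 0.4   0.59 -0.16]
handle a mod pi best 1.74 fit 1.74 (+pi 4.881 ) 945
inner edge r 0.0346 torque cw -0.014
mid r 0.0453 torque cw -0.023
outer edge r 0.0567 torque cw -0.031
```

View pics/wrist27.png

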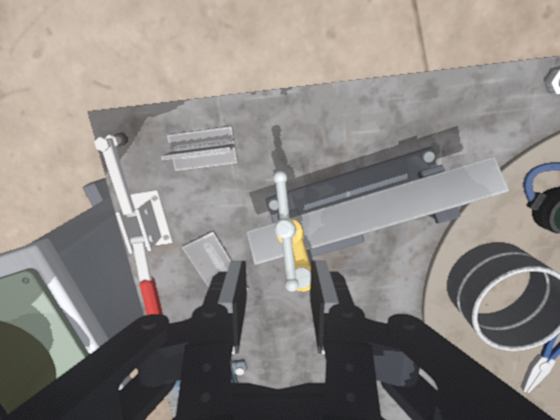

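View pics/sc27.png

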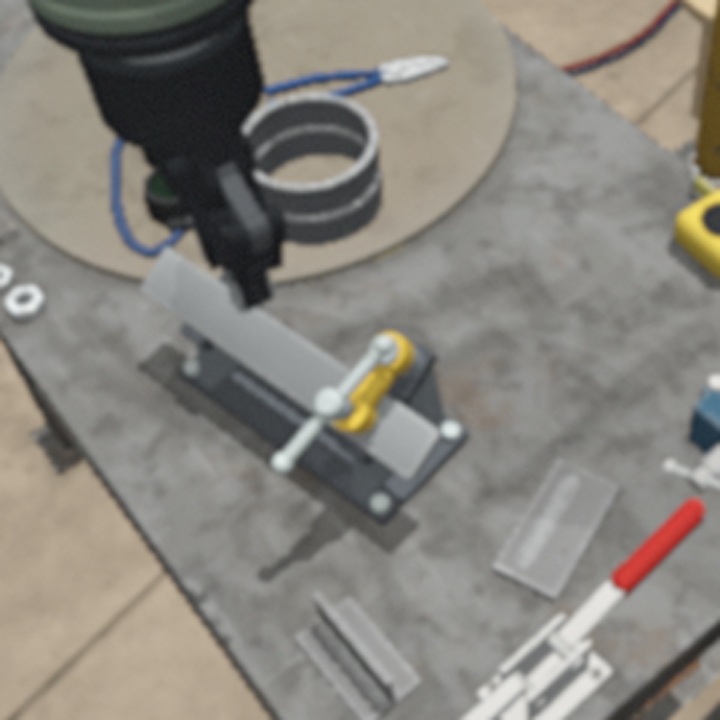

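The bar is flat against the stops, the arm reads q ≈ 1.57, the handle hasn't moved and the bystanders look untouched. I'm handing the job in.

```bash
python3 -c "
from bench import robot
print(robot.finish_job())"
```

```text
the job is handed in; nothing more can be done
None
```

The bar is clamped in the rest and the job is handed in at about 31 s of the 64 s allowed; no verdict came back.

**What I did:** I laid the bar on the saddles, nudged it against the lower stops, let go, and swung the clamp arm to its stop. I then turned the screw about 2.9 rad. It stood still with about 12.5 N near the end of the handle. I took the hand off, then leaned on the handle again with about 10–11 N.

**Last checks:**
- **Bar:** it lies flat within about 0.01 rad, within about 1 mm of the stops and about 7 mm off centre. The wrist and scene cameras disagree by about 1 mm on where it sits across the slope; both readings are within tolerance.
- **Clamp arm:** the angle read 1.565 rad, which is at its stop.
- **Screw:** the handle stayed at 4.87–4.89 rad through the release, the second lean and the lift, so it did not turn or back off.
- **Bystanders:** the weldment and the small plate look where they were. I did not measure any of the bystanders, and the tape measure is only partly in the view I checked.

**Less certain:** I could not measure the pad force directly. The final torque is about 0.53 N m from the handle angle, or about 0.55–0.6 N m from the wrist force, depending on where the finger touched the handle. Both are above the 0.43 N m that gives 60 N and below the 0.68 N m limit. The screw also seemed to bite slightly later (about 1.95 rad on) than the 1.3 to 1.9 rad stated.

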